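# Clamp the spray carriage and spray the tile

### The arm

A 6-joint arm with a two-finger parallel gripper is mounted at the origin on the work surface; the furniture and walls round the work are solid. World frame = base frame: x ahead of the robot, y to its left, z up, the work surface at z = 0. Lengths are in mm, angles in rad, forces in N, time in s.
With the tool pointing down it reaches from about 250 to 725 mm from the base axis. Payload 9.7 kg.
Tool frame: the origin (TCP) lies at the very end of the fingers, on their centre line; the grasp point (between the pads) lies 19 mm behind it; z points along the fingers, x is the direction in which the jaws open and shut, and the axes are right-handed (so a half turn about z gives the same grasp; the last joint's range is limited). The gripper opens to 85 mm and grips with 20 to 120 N. Pads are 22 mm wide; open, the fingers measure 114 mm over their backs; the gripper's body (76 mm by 85 mm) begins 54 mm behind the grasp point. The pads swing forward as they close: fully open they stand 13 mm farther back than shut.
Start: joints at [1.326, 0.087, 0.176, 1.66, 0, 1.571], TCP at [133.297, 533.6, 199.984] pointing down, gripper open.
Joint ranges: [-3.13, 3.13], [-0.85, 1.81], [-1.15, 1.24], [-2.2, 2.28], [-1.44, 1.52], [-3.14, 3.14]. Speed limits (rad/s): [2.22, 2.22, 2.57, 3.14, 3.14, 3.14].

### API

Orientations are given as a unit quaternion [x, y, z, w].
In Python, from plant import env gives the robot as it stands. The module is installed in compiled form; this text tells all that it offers.
- The arm moves only by the tool send_rows, never from a script. Its argument "increments" is a list of rows, each an object with "jaw": the opening, from -1 (shut) to 1 (fully open); "translation": the shift along the world's x, y, z in mm, a list of three; "yaw": the turn about the world's z in rad. A call has 1 to 12 rows; each row is the pose to reach, as a shift and turn from the pose commanded when the call began; what a row does not reach only later rows make up. A row lasts 1/10 s, in which the tool goes at most 50 mm and 8.59 degrees, less where a joint would pass 70% of its speed; a pose out of reach is approached as far as the arm can. A call with a gripper value outside its range is refused whole. The fingers move at their own pace and stop on an object; the grip force is fixed at half the most. Time passes only in rows, so rows that repeat a pose let the fingers close. It gives the time, the measured TCP pose, the force and the opening at its end, in the units of the state.
- env.get_obs(): the state, without advancing time (a new reading comes with each control period).
- env.grab_frame(name): name is "side" or "top" or "wrist"; returns (picture, depth): 384x512x3 uint8, blue, green, red; 384x512 float32, mm along the optical axis (not along the pixel's ray), 0 where there is no reading.
- env.calibration(name): a dict with "mtx" (3x3 intrinsics, pixels), "distortion" ([k1, k2, p1, p2, k3] as OpenCV has them; the pictures are not rectified), "R" (3x3) and "t" (3): a world point X has camera coordinates R X + t; the wrist camera has in their place "hand_eye" (4x4, takes a point from camera to tool coordinates, whose origin is the TCP and whose axes are the tool frame's). Camera axes: x right, y down, z forward; pixel columns grow to the right and rows downward; lengths in mm; the calibration is good to about 2 mm. A picture is of the moment at which its call begins: read the wrist's pose just before it. calibration takes no time and is no camera call.
- env.sign_off(): hands the job in, once; it reports no verdict.
The state is a dict: "time_s": time; "qpos": joint angles; "joint_velocities": joint speeds; "joint_torque": joint torques, N m; "position": TCP position; "ee_rot": TCP orientation; "contact_force": force on the tool from outside, world axes, zero at the start; "torque": the same for the moment, N m; "opening": finger opening in mm.
Only numpy, scipy, OpenCV 4.12 (cv2) and the standard library are available. Lean on these libraries where they do the work, as an engineer would, in place of code of your own. Each camera call takes 0.05 s, during which the arm holds its last target.

### The job

Spray the tile with the can on the rail carriage: slide the carriage along its rail until the can points at the middle of the tile, then flip its clamp lever over towards you, right down, so that the carriage is locked there. Only then press the spray head down along the leaning can, fully but without forcing it, and let it spring back up; leave the tile and the other things where they are.

Things in the scene. Friction and masses are not known exactly. Their poses are not given: they have to be found in the camera images.
- spray_board: plywood board 425 x 440 x 12 mm, fixed. Origin: underside, x axis away from the robot, y along the rail (left), z up. An aluminium rail 40 wide, 420 long, top at z 42, runs along y at x 150. On it slides a steel carriage 56 x 200 mm, plate top at z 53: the can is on its right half, the clamp lever on its left. A batten at x -14 to -2 is the fence for the tile
- tile_edge (a point): middle of the top of the far edge of a square ceramic tile with a printed motif, 200 x 200 x 9 mm, loose, lying on the board on the robot's side of the fence, that edge along the fence. The tile's middle is 100 mm nearer the robot along the board's x axis
- carriage (a joint): m: place of the carriage's middle along the board's y axis, from -0.105 to +0.105. It drags with about 3 N while the clamp lever is up; the lever down locks it by friction. The can's axis is 50 mm to the right (-y) of the carriage's middle, the lever 75 mm to the left
- can_holder: clamp bracket on the carriage with a white can, 53 mm thick. Origin on the can's axis; z runs up the can, which leans 40 deg from vertical towards the robot; y along the rail. The spray head, a round 38 mm disc with a white rim, has its top at z = 123 to 141 mm: the can sits up to 18 mm higher or lower in its bands and this is not reported, so feel for it
- lever_knob (a point): middle of the black cross knob (22 mm thick, 36 mm long along the rail) at the end of the clamp lever, 100 mm from the lever's hinge; bar 16 mm wide. The hinge runs along the rail, above its middle line (board x 150), at board z 62. The knob can turn between two fingers that close along the rail
- cam_lever (a joint): rad: 0 = clamp lever open, leaning 0.17 away from the robot from upright; 1.75 = shut, lying about level towards the robot. It swings over towards the robot and stays where it is left; from about 0.95 on a cam bites harder and harder on the rail, which takes up to 15 N at the knob. Counts as right down above 1.5; push past it
- spray_head (a joint): m: how far the spray head is pushed in along the can's axis, 0 to 0.008. Spring: starts to move at 4 N, 9.5 N at 0.0055 (far enough), 12 N at its hard stop at 0.008; over 30 N breaks it. Over the can hangs a sheet metal hood, 96 mm wide: its front edge is right above the head, about 100 mm over it, underside at board z 280, so a tool held upright does not fit; along the can's axis is free
- overcap: bystander: white open plastic cap of the can, 52 mm wide, 34 high, standing at the left end of the fence. Origin: middle of its underside
- slip_trailer: bystander: red-brown rubber bulb bottle, 58 mm wide, 110 high, standing on the bench to the right. Origin: middle of its underside
- masking_tape: bystander: roll of tape, 98 mm wide, 25 high, lying on the bench to the right. Origin: middle of its underside

How it is judged:
By the outcome, as a careful person would: the job done as asked, in the order asked, and still so for the second after the job is handed in, with the robot touching nothing.
It also fails if it takes over 61 s, if anything falls off the work surface, if the arm or the gripper's body presses on something with over 40 N, if the wrist force passes 120 N, or if a joint passes its speed limit or range.

## Working session

There is one attempt and no reset: what is moved stays moved. The work goes in short steps, Python scripts to look and compute and a tool call to move; the robot and the scene stay as the last step left them, time stands still between calls to the robot, and variables do not carry over. Pictures are saved under pics/ and viewed, and the job is handed in when it is done.

Besides the shell and the picture viewer there is one more tool, called after "Emit:" as name(argument=value, ...), one argument or row to a line, values as JSON. send_rows: Moves the arm, as the interface text tells. Its arguments: {"type":"object","properties":{"increments":{"type":"array","items":{"type":"object","properties":{"jaw":{"type":"number"},"translation":{"type":"array","items":{"type":"number"}},"yaw":{"type":"number"}}}}},"required":["increments"]}

```bash
mkdir -p pics
cat > h.py <<'E'
import numpy as np,cv2
from plant import env
from scipy.spatial.transform import Rotation as Rn
def cal(n,o=None):
    c=env.calibration(n);K=np.array(c['mtx']);d=np.array(c['distortion'])
    if 'R' in c: R=np.array(c['R']);t=np.array(c['t'])
    else:
        H=np.array(c['hand_eye']);T=np.eye(4);T[:3,:3]=Rn.from_quat(o['ee_rot']).as_matrix();T[:3,3]=o['position']
        M=np.linalg.inv(T@H);R=M[:3,:3];t=M[:3,3]
    return K,d,R,t
def ray(c,px):
    K,d,R,t=c
    p=cv2.undistortPoints(np.array(px,float).reshape(-1,1,2),K,d).reshape(-1,2)
    D=np.c_[p,np.ones(len(p))]@R
    return -R.T@t,D
def onplane(c,px,z):
    o,D=ray(c,px);s=(z-o[2])/D[:,2];return o+D*s[:,None]
def depthpts(c,px,dep):
    o,D=ray(c,px);return o+D*np.array([dep[int(v),int(u)] for u,v in np.array(px)])[:,None]
def proj(c,P):
    K,d,R,t=c
    return cv2.projectPoints(np.array(P,float).reshape(-1,3),cv2.Rodrigues(R)[0],t,K,d)[0].reshape(-1,2)
E
python3 - <<'E'
from h import *
o=env.get_obs();print(o)
for n in ['side','top','wrist']:
    o=env.get_obs()
    p,d=env.grab_frame(n);cv2.imwrite(f'pics/{n}0.png',p);np.savez(f'{n}0.npz',p=p,d=d);
    c=cal(n,o);print(n,-c[2].T@c[3],c[2][2])
E
```

```text
{'time_s': 0.0, 'qpos': array([ 1.32599612e+00,  8.74492363e-02,  1.75145473e-01,  1.65980052e+00,
       -6.67977828e-06,  1.57080955e+00]), 'joint_velocities': array([-4.19358407e-04, -9.49473220e-05,  7.88897130e-04,  1.20216826e-03,
        3.58958027e-03,  8.17171481e-04]), 'joint_torque': array([ 6.12775129e-04, -5.20386565e+01,  4.64801466e+01,  1.64480740e-02,
       -2.05864637e-05,  2.18917705e-06]), 'position': array([133.23664538, 533.34235306, 199.29487393]), 'ee_rot': array([ 7.88154422e-01,  6.15477196e-01, -5.13374166e-04,  4.05147285e-04]), 'contact_force': array([ 0.45080391, -0.11217054, -0.93614318]), 'torque': array([-0.0037291 , -0.03509446,  0.00519253]), 'opening': 85.29810049567811}
side [509.73872888 879.25627576 583.49531467] [-0.02277951 -0.89634076 -0.44278023]
top [ 125.9971541   127.56938179 1258.7819324 ] [ 0.30226134 -0.13022365 -0.94428803]
wrist [ 63.98914142 551.32574796 373.42238858] [ 0.27179444 -0.06943994 -0.9598468 ]
```

View pics/side0.png

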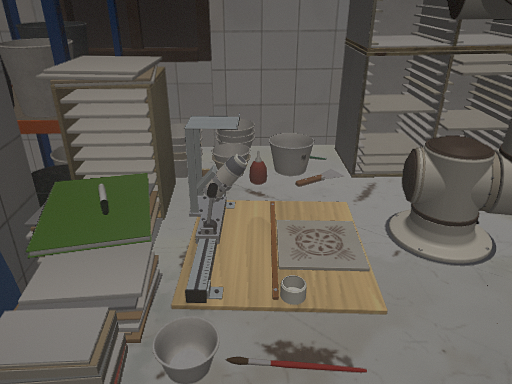

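View pics/top0.png

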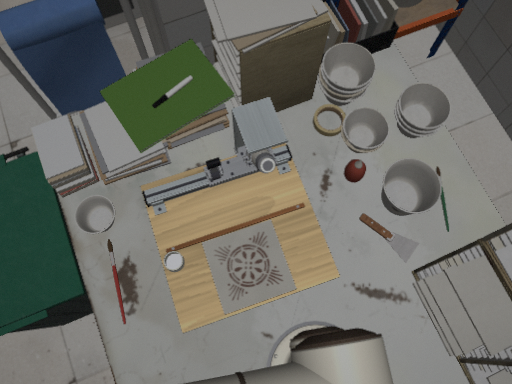

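View pics/wrist0.png

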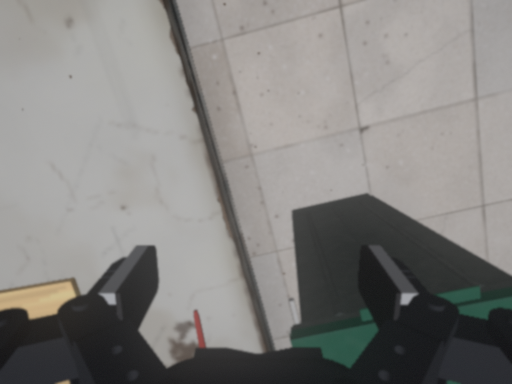

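Run:
```python
import cv2,numpy as np
t=np.load('top0.npz');s=np.load('side0.npz')
cv2.imwrite('pics/top0c.png',cv2.resize(t['p'][85:335,135:350],None,fx=2.4*1,fy=2.4,interpolation=cv2.INTER_CUBIC))
cv2.imwrite('pics/side0c.png',cv2.resize(s['p'][110:310,165:385],None,fx=3,fy=3,interpolation=cv2.INTER_CUBIC))
```

```text
(no output)
```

View pics/top0c.png

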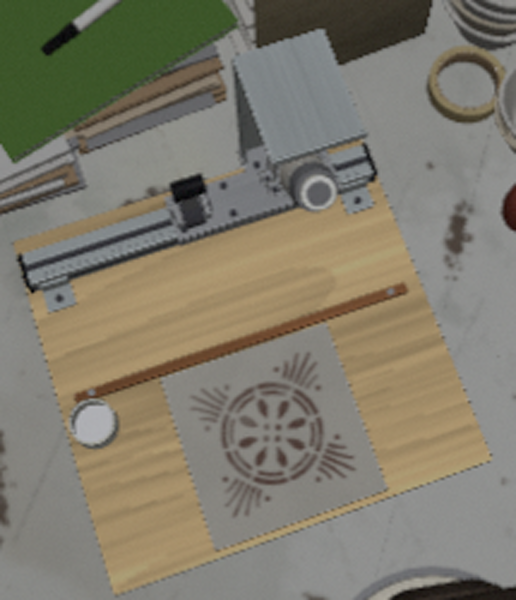

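View pics/side0c.png

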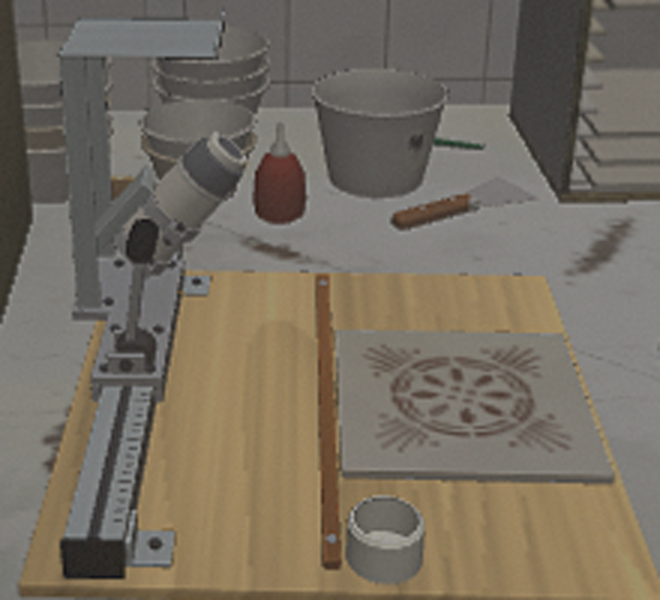

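Run:
```python
from h import *
t=np.load('top0.npz');s=np.load('side0.npz');ct=cal('top');cs=cal('side')
np.set_printoptions(precision=1,suppress=True)
f=lambda L:np.array(L,float)/2.4+[135,85]
g=lambda L:np.array(L,float)/3+[165,110]
C=onplane(ct,f([(14,242),(115,593),(491,460)]),12);print('corners',C,np.linalg.norm(C[1]-C[0]),np.linalg.norm(C[2]-C[1]))
L=[(78,398),(404,288),(94,390),(391,292)]
print('batten',depthpts(ct,f(L),t['d']))
T=[(162,378),(330,325),(386,490),(215,550),(272,433)]
P=onplane(ct,f(T),21);print('tile top',P,[np.linalg.norm(P[i]-P[(i+1)%4]) for i in range(4)], P[:4].mean(0))
P=onplane(cs,g([(340,332),(560,333),(614,474),(343,472),(461,397)]),21);print('tile side',P,[np.linalg.norm(P[i]-P[(i+1)%4]) for i in range(4)],P[:4].mean(0))
print('tile d',depthpts(ct,f([(272,433),(220,390)]),t['d']))
print('rail ends top',depthpts(ct,f([(30,265),(60,296),(190,190),(195,210),(235,212),(318,192)]),t['d']))
print('hood top',depthpts(ct,f([(240,65),(322,35),(362,130),(278,158)]),t['d']))
print('side knob, head, hood edges',depthpts(cs,g([(142,240),(232,150),(218,35),(205,45),(75,35)]),s['d']))
C=onplane(cs,g([(22,590),(545,275)]),12);print(C)
```

```text
corners [[ 644.9  248.4   12. ]
 [ 224.6  275.5   12. ]
 [ 194.7 -158.4   12. ]] 421.17731685178364 434.98030650029887
batten [[ 436.7  240.    21.6]
 [ 410.9 -151.1   23. ]
 [ 437.4  220.1   25.1]
 [ 413.4 -136.1   18.7]]
tile top [[421.6 145.   21. ]
 [404.3 -54.6  21. ]
 [210.  -36.   21. ]
 [223.8 159.9  21. ]
 [316.1  54.6  21. ]] [np.float64(200.27186805489845), np.float64(195.2183022748646), np.float64(196.35492189058237), np.float64(198.30517280906798)] [314.9  53.6  21. ]
tile side [[405.3 -40.4  21. ]
 [213.4 -32.4  21. ]
 [224.8 163.7  21. ]
 [421.9 155.6  21. ]
 [317.8  62.5  21. ]] [np.float64(192.0399928795289), np.float64(196.41467189075294), np.float64(197.3455034224664), np.float64(196.69064950648888)] [316.4  61.6  21. ]
tile d [[316.4  54.5  18.8]
 [383.2  89.8  21.9]]
rail ends top [[598.7 237.4  41.8]
 [558.8 219.6  17.3]
 [563.1  43.8 167.5]
 [574.1  40.5  77.9]
 [562.2  -2.7  55.7]
 [501.5 -75.8 187.6]]
hood top [[ 620.1  -40.5  284.3]
 [ 620.3 -128.5  282.5]
 [ 511.1 -122.8  281.1]
 [ 514.7  -36.5  283.2]]
side knob, head, hood edges [[567.7  62.9 167.5]
 [498.1 -71.8 182.5]
 [508.4 -56.8 287.6]
 [518.7 -47.5 282.5]
 [624.5 -85.  280.1]]
[[ 642.8  259.8   12. ]
 [ 195.7 -153.7   12. ]]
```

Emit:
send_rows(
  increments=[
    {"jaw":1,"translation":[20,-30,30],"yaw":0.05},
    {"jaw":1,"translation":[45,-70,60],"yaw":0.1},
    {"jaw":1,"translation":[70,-110,80],"yaw":0.15},
    {"jaw":1,"translation":[97,-150,100],"yaw":0.18},
    {"jaw":1,"translation":[124,-190,100],"yaw":0.18},
    {"jaw":1,"translation":[150,-230,100],"yaw":0.18},
    {"jaw":1,"translation":[175,-270,100],"yaw":0.18},
    {"jaw":1,"translation":[200,-310,100],"yaw":0.18},
    {"jaw":1,"translation":[225,-350,100],"yaw":0.18},
    {"jaw":1,"translation":[250,-390,100],"yaw":0.18},
    {"jaw":1,"translation":[270,-430,100],"yaw":0.18},
    {"jaw":1,"translation":[287,-473,100],"yaw":0.18},
  ],
)

```text
time_s: 1.35
position: [420.9, 58.8, 299.7]
ee_rot: [0.73, 0.684, -0.0, -0.0]
contact_force: [0.5, 1.4, -0.1]
opening: 85.4
```

Run:
```python
from h import *
o=env.get_obs();print(o['time_s'],o['position'],o['ee_rot'],o['contact_force'])
p,d=env.grab_frame('wrist');cv2.imwrite('pics/w1.png',p);np.savez('w1.npz',p=p,d=d,pos=o['position'],rot=o['ee_rot'])
```

```text
1.35 [420.91245446  58.79367253 299.67322169] [ 7.29667672e-01  6.83801927e-01 -4.58350523e-05 -1.04239548e-04] [ 0.49315656  1.41309995 -0.11589432]
```

View pics/w1.png

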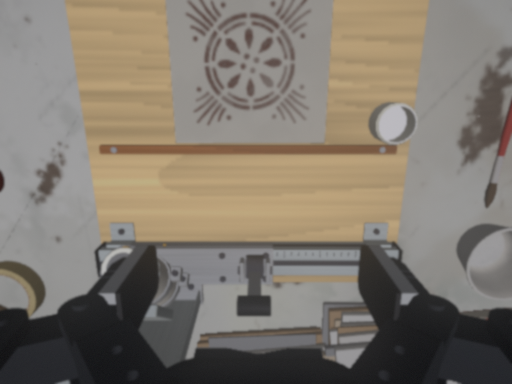

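Run:
```python
import cv2,numpy as np
p=np.load('w1.npz')['p']
cv2.imwrite('pics/w1a.png',cv2.resize(p[0:160,160:430],None,fx=2.9,fy=2.9,interpolation=cv2.INTER_CUBIC))
cv2.imwrite('pics/w1b.png',cv2.resize(p[205:375,80:350],None,fx=2.9,fy=2.9,interpolation=cv2.INTER_CUBIC))
```

```text
(no output)
```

View pics/w1a.png

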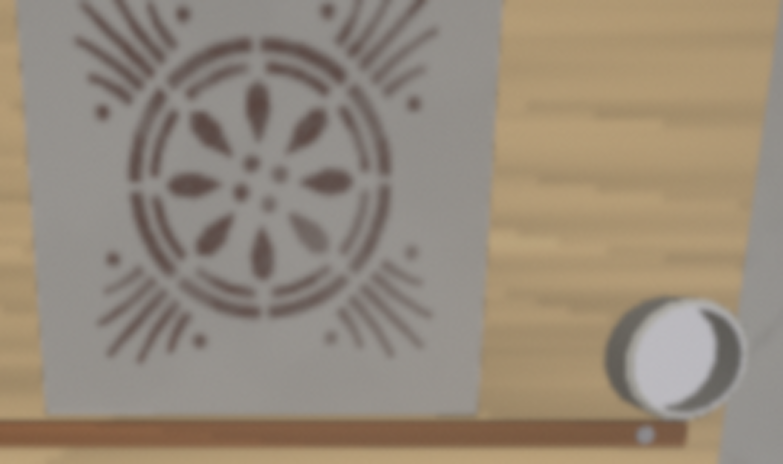

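View pics/w1b.png

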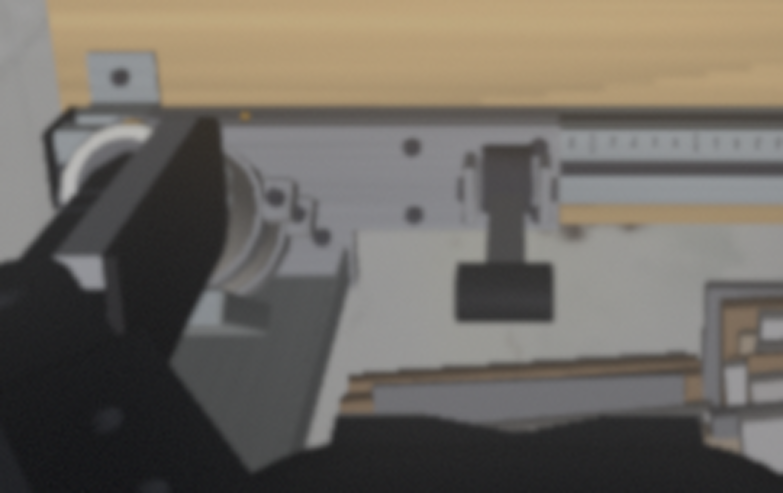

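Run:
```python
from h import *
w=np.load('w1.npz');o=dict(position=w['pos'],ee_rot=w['rot']);c=cal('wrist',o);d=w['d']
np.set_printoptions(precision=1,suppress=True)
A=lambda L:np.array(L,float)/2.9+[160,0]
B=lambda L:np.array(L,float)/2.9+[80,205]
t=np.r_[onplane(c,A([(45,415),(478,413)]),21)];print('tile edge',t,np.linalg.norm(t[1]-t[0]))
ct=onplane(c,A([(260,182)]),21);print('motif centre',ct)
bc=onplane(c,np.array([(100,149),(397,149)]),20);print('batten',bc)
rl=onplane(c,np.array([(97,246),(400,246)]),42);print('rail ends?',rl)
u=t[0]-t[1];u/=np.linalg.norm(u);print('tile yaw',np.arctan2(u[0],u[1]))
for n,q in [('batten',bc),('rail',rl)]:
    v=q[0]-q[1];print(n,np.linalg.norm(v),np.arctan2(v[0],v[1]))
kn=depthpts(c,B([(505,293)]),d);print('knob depth',kn,onplane(c,B([(458,265),(552,265),(455,321),(553,321)]),171))
ce=onplane(c,B([(559,115),(559,230)]),53);print('carriage left end',ce,depthpts(c,B([(545,215),(400,180)]),d))
th=-0.066
uy=np.array([-np.sin(th),np.cos(th)]);ux=np.array([np.cos(th),np.sin(th)])
for n,P in dict(tile=t.mean(0),motif=ct[0],knob=kn[0],carr=ce.mean(0),hood=np.array([512,-80,0])).items(): print(n,'bx',ux@P[:2],'by',uy@P[:2])
```

```text
tile edge [[411.3 -50.7  21. ]
 [423.4 148.9  21. ]] 199.91357057394794
motif centre [[317.3  55.7  21. ]]
batten [[ 413.1 -152.6   20. ]
 [ 439.1  245.4   20. ]]
rail ends? [[ 543.9 -172.5   42. ]
 [ 571.6  247.2   42. ]]
tile yaw -3.0810017891229595
batten 398.7771888669587 -3.0763847082003184
rail 420.635630000089 -3.075833403659577
knob depth [[564.9  45.9 169.8]] [[551.5  30.2 171. ]
 [553.7  63.3 171. ]
 [574.3  27.2 171. ]
 [576.7  62.4 171. ]]
carriage left end [[553.2  70.8  53. ]
 [614.1  67.6  53. ]] [[595.9  61.3  68.7]
 [582.5  -7.   52.2]]
tile bx 413.24938299776255 by 76.51924754996779
motif bx 312.9161556761075 by 76.47076370403065
knob bx 560.5965079511815 by 83.03163375910127
carr bx 577.8115682263872 by 107.53766790808322
hood bx 516.1614362903982 by -46.05835088920542
```

Emit:
send_rows(
  increments=[
    {"jaw":1,"translation":[40,-4,-10],"yaw":0},
    {"jaw":1,"translation":[80,-8,-20],"yaw":0},
    {"jaw":1,"translation":[115,-12,-30],"yaw":0},
    {"jaw":1,"translation":[144,-15,-40],"yaw":0},
    {"jaw":1,"translation":[144,-15,-70],"yaw":0},
    {"jaw":1,"translation":[144,-15,-100],"yaw":0},
    {"jaw":1,"translation":[144,-15,-130],"yaw":0},
    {"jaw":1,"translation":[144,-15,-150],"yaw":0},
    {"jaw":1,"translation":[144,-15,-162],"yaw":0},
    {"jaw":1,"translation":[144,-15,-162],"yaw":0},
  ],
)

```text
time_s: 2.4
position: [563.5, 45.6, 136.4]
ee_rot: [0.73, 0.684, -0.001, -0.001]
contact_force: [0.4, 0.5, -0.2]
opening: 85.6
```

Run:
```python
from h import *
for n in ['side','wrist']:
    p,d=env.grab_frame(n);cv2.imwrite(f'pics/{n}2.png',p if n=='wrist' else cv2.resize(p[90:310,145:385],None,fx=2.6,fy=2.6,interpolation=cv2.INTER_CUBIC))
print(env.get_obs())
```

```text
{'time_s': 2.5, 'qpos': array([ 8.07094390e-02,  1.10699639e-01,  8.34614826e-02,  1.54269433e+00,
       -2.44174596e-06,  1.45497711e-01]), 'joint_velocities': array([-0.00026176, -0.00571657,  0.01859834,  0.00018699, -0.00196254,
       -0.00063356]), 'joint_torque': array([ 1.60019317e-03, -5.25990593e+01,  4.54116440e+01, -9.49288043e-02,
       -2.46900581e-04,  1.04980783e-03]), 'position': array([564.55491475,  45.66333088, 138.88596149]), 'ee_rot': array([7.29637841e-01, 6.83833630e-01, 3.37172841e-04, 2.69948599e-04]), 'contact_force': array([0.98972996, 0.39787777, 0.27717354]), 'torque': array([-0.03978974, -0.02934768, -0.00625714]), 'opening': 85.59377650328034}
```

View pics/side2.png

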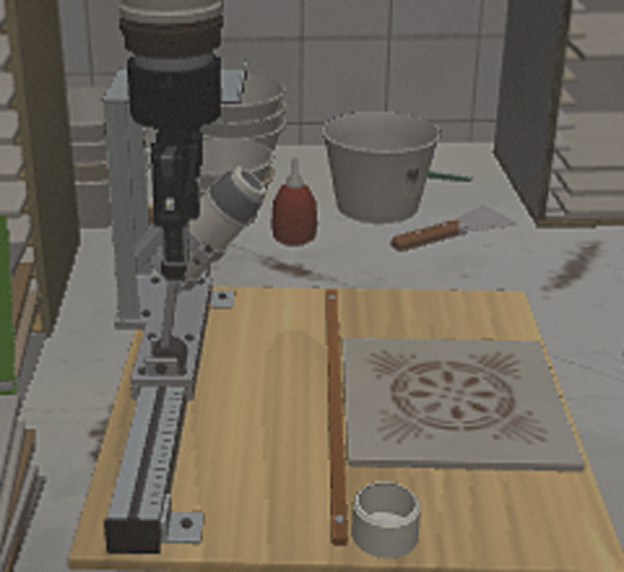

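View pics/wrist2.png

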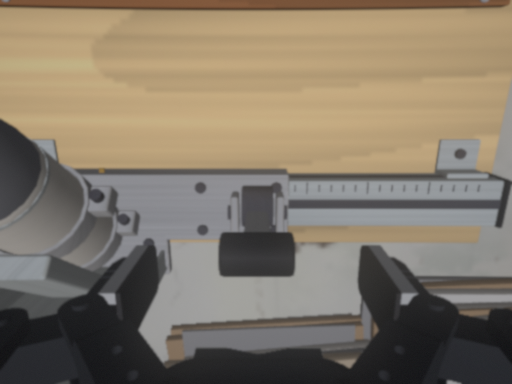

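Emit:
send_rows(
  increments=[
    {"jaw":-1,"translation":[0,0,0],"yaw":0},
    {"jaw":-1,"translation":[0,0,0],"yaw":0},
    {"jaw":-1,"translation":[0,0,0],"yaw":0},
    {"jaw":-1,"translation":[0,0,0],"yaw":0},
    {"jaw":-1,"translation":[0,0,0],"yaw":0},
    {"jaw":-1,"translation":[0,0,0],"yaw":0},
    {"jaw":-1,"translation":[0,0,0],"yaw":0},
    {"jaw":-1,"translation":[0,0,0],"yaw":0},
  ],
)

```text
time_s: 3.3
position: [565.3, 45.7, 140.2]
ee_rot: [0.73, 0.684, 0.002, 0.001]
contact_force: [0.6, -0.5, 10.5]
opening: 0.4
```

Run:
```python
from h import *
p,d=env.grab_frame('wrist');cv2.imwrite(f'pics/wrist3.png',p)
o=env.get_obs();print(o['position'],o['contact_force'],o['torque'])
```

```text
[565.29815612  45.64295558 140.17914918] [ 0.1944428   0.490813   10.53144783] [-0.07067809  0.04422384  0.03418491]
```

View pics/wrist3.png

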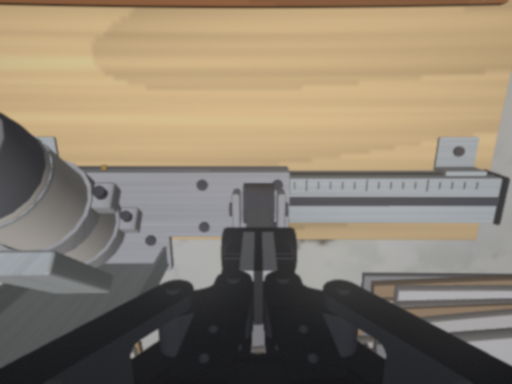

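Run:
```python
from h import *
o=env.get_obs();c=cal('wrist',o)
np.set_printoptions(precision=1,suppress=True)
x,y,z=o['position']
print(proj(c,[(x,y,z),(x-11,y,z),(x+11,y,z),(x,y,z+19),(x,y,z+50),(565,46,171),(565,46,160),(554,46,160),(576,46,160)]))
p,d=env.grab_frame('wrist');cv2.imwrite('pics/w4.png',cv2.resize(p[210:384,170:350],None,fx=3.4,fy=3.4,interpolation=cv2.INTER_CUBIC))
px=[(258,r) for r in range(170,384,6)]
P=depthpts(c,px,d)
for a,b in zip(px,P):print(a,b)
print(depthpts(c,[(228,250),(290,250),(228,265),(290,265),(228,235)],d))
p,d=env.grab_frame('side');cv2.imwrite('pics/s4.png',cv2.resize(p[120:270,165:265],None,fx=4,fy=4,interpolation=cv2.INTER_CUBIC))
```

```text
[[257.2 224.1]
 [255.8 205.4]
 [258.5 242.3]
 [257.1 238.8]
 [257.  271.1]
 [257.8 249.1]
 [257.8 238.9]
 [256.3 218.3]
 [259.2 258.9]]
(258, 170) [557.1  46.7  45.9]
(258, 176) [560.   46.5  53.9]
(258, 182) [565.2  46.2  53. ]
(258, 188) [566.1  46.1  67.1]
(258, 194) [569.2  45.9  72.4]
(258, 200) [573.2  45.6  74.6]
(258, 206) [577.2  45.4  76.4]
(258, 212) [576.9  45.4  90.1]
(258, 218) [574.5  45.5 107.8]
(258, 224) [571.   45.7 126.3]
(258, 230) [559.6  46.5 161.4]
(258, 236) [554.3  46.8 180.1]
(258, 242) [554.6  46.8 185.3]
(258, 248) [554.1  46.8 191.8]
(258, 254) [553.8  46.8 197.5]
(258, 260) [554.4  46.8 201. ]
(258, 266) [553.6  46.8 206.9]
(258, 272) [554.8  46.7 208.9]
(258, 278) [557.1  46.6 209. ]
(258, 284) [559.3  46.4 209.2]
(258, 290) [562.   46.3 208.8]
(258, 296) [564.4  46.1 208.9]
(258, 302) [567.   45.9 208.6]
(258, 308) [569.5  45.8 208.5]
(258, 314) [571.2  45.7 209.6]
(258, 320) [573.7  45.5 209.6]
(258, 326) [709.7  36.7  41.8]
(258, 332) [715.7  36.4  42.6]
(258, 338) [722.4  35.9  42.6]
(258, 344) [730.6  35.4  41. ]
(258, 350) [730.1  35.4  49.4]
(258, 356) [554.5  46.7 247.5]
(258, 362) [554.4  46.7 249.5]
(258, 368) [553.9  46.8 251.6]
(258, 374) [553.9  46.8 253.3]
(258, 380) [554.   46.7 254.8]
[[557.4  34.  185.3]
 [559.2  59.9 185.1]
 [557.4  35.1 198.1]
 [558.8  58.7 198.2]
 [559.5  32.1 165.3]]
```

View pics/w4.png

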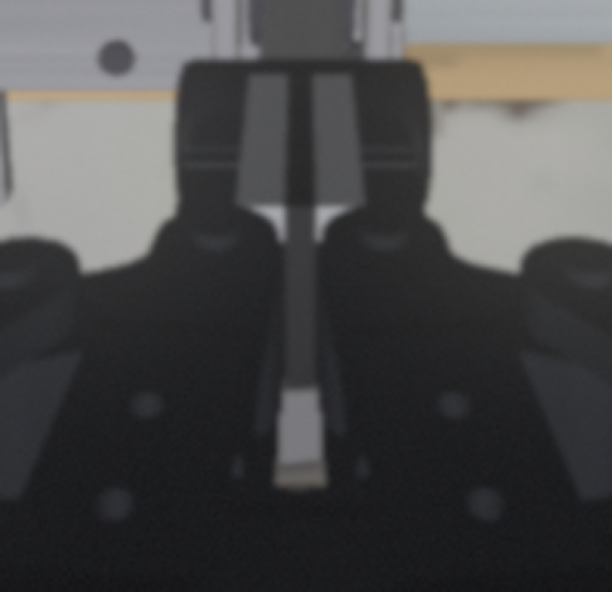

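View pics/s4.png

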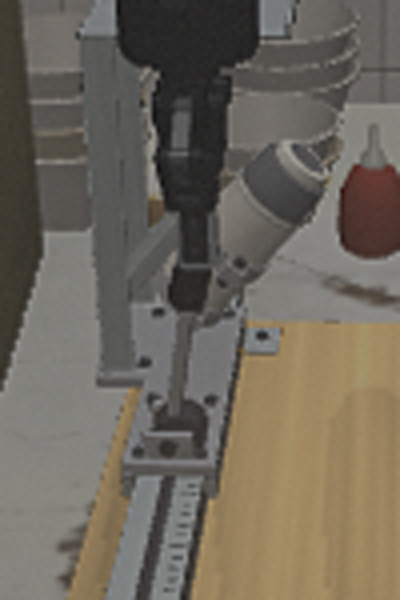

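Run:
```python
from h import *
np.set_printoptions(precision=1,suppress=True)
w=np.load('w1.npz');o=dict(position=w['pos'],ee_rot=w['rot']);c=cal('wrist',o);d=w['d']
R=Rn.from_quat(w['rot']).as_matrix()
px=[(152,250),(145,255),(140,270),(150,280),(130,260),(115,280),(110,297),(152,300),(365,250),(375,260),(368,290)]
P=depthpts(c,px,d)
for a,b in zip(px,P): print(a,d[a[1],a[0]],(b-w['pos'])@R)
o=env.get_obs();print(o['position'],o['contact_force'],o['qpos'])
print(np.array(env.calibration('wrist')['hand_eye']))
```

```text
(152, 250) 135.8508 [-41.9  -9.7 -50.6]
(145, 255) 129.29054 [-42.5 -10.9 -57.1]
(140, 270) 123.66692 [-42.4  -8.3 -63.7]
(150, 280) 134.61562 [-42.3   1.1 -55. ]
(130, 260) 125.44446 [-46.7 -11.  -61.1]
(115, 280) 112.10579 [-46.6 -11.1 -74.9]
(110, 297) 105.17008 [-45.1  -9.9 -82.5]
(152, 300) 136.60684 [-42.1   9.8 -55.5]
(365, 250) 136.21548 [ 43.4  -9.5 -50.2]
(375, 260) 124.20276 [ 43.2 -11.5 -62.2]
(368, 290) 131.1152 [ 42.8   2.9 -59.2]
[565.3  45.6 140.2] [-0.3 -0.1 11. ] [ 0.1  0.1  0.1  1.5 -0.   0.1]
[[   1.    -0.    -0.     0.4]
 [   0.     1.     0.3  -71.5]
 [   0.    -0.3    1.  -174.1]
 [   0.     0.     0.     1. ]]
```

Emit:
send_rows(
  increments=[
    {"jaw":-1,"translation":[0,0,30],"yaw":0},
    {"jaw":1,"translation":[0,0,60],"yaw":0},
    {"jaw":1,"translation":[0,0,60],"yaw":0},
    {"jaw":1,"translation":[0,0,60],"yaw":0},
    {"jaw":1,"translation":[0,0,60],"yaw":0},
    {"jaw":1,"translation":[0,0,60],"yaw":0},
    {"jaw":1,"translation":[0,0,60],"yaw":0},
    {"jaw":1,"translation":[0,0,60],"yaw":0},
  ],
)

```text
time_s: 4.25
position: [564.1, 45.6, 197.5]
ee_rot: [0.73, 0.684, -0.0, -0.0]
contact_force: [0.0, -0.1, 0.3]
opening: 85.5
```

Run:
```python
from h import *
np.set_printoptions(precision=1,suppress=True)
o=env.get_obs();c=cal('wrist',o);print(o['position'],o['contact_force'],o['opening'])
p,d=env.grab_frame('wrist');cv2.imwrite('pics/w5.png',p)
m=(cv2.cvtColor(p,cv2.COLOR_BGR2GRAY)<45).astype(np.uint8)
print(depthpts(c,[(257,r) for r in range(235,300,5)],d))
```

```text
[564.1  45.6 197.5] [ 0.  -0.1  0.3] 85.52379319846685
[[658.2  38.8   1.1]
 [664.9  38.3   0.4]
 [671.7  37.9  -0. ]
 [679.   37.4  -1.5]
 [684.8  37.    0.1]
 [691.8  36.5  -0.5]
 [698.9  36.1  -1. ]
 [705.3  35.6  -0.4]
 [712.2  35.2  -0.4]
 [719.1  34.7  -0.2]
 [726.5  34.2  -1. ]
 [720.7  34.7  19. ]
 [712.5  35.3  41.5]]
```

View pics/w5.png

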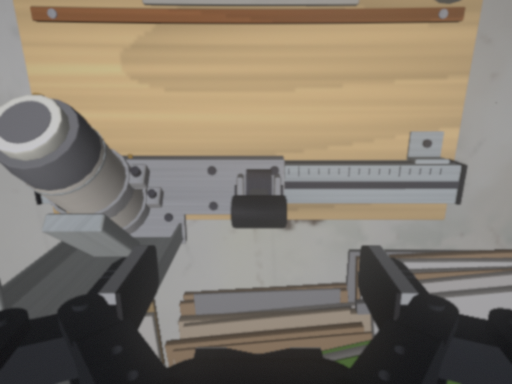

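Run:
```python
from h import *
np.set_printoptions(precision=1,suppress=True)
o=env.get_obs();c=cal('wrist',o)
p,d=env.grab_frame('wrist');np.savez('w6.npz',p=p,d=d,pos=o['position'],rot=o['ee_rot'])
px=[(258,r) for r in range(176,230,5)]
for a,b in zip(px,depthpts(c,px,d)):print(a,b)
print('head',depthpts(c,[(28,123),(20,115),(35,130),(8,150),(50,105)],d))
print('hood',depthpts(c,[(50,218),(100,218),(55,233),(102,233),(110,240)],d))
cv2.imwrite('pics/w6.png',cv2.resize(p[80:270,0:200],None,fx=3.1,fy=3.1,interpolation=cv2.INTER_CUBIC))
```

```text
(258, 176) [568.5  45.8  71.5]
(258, 181) [572.4  45.6  74.6]
(258, 186) [576.7  45.3  76.3]
(258, 191) [576.   45.3  94.4]
(258, 196) [558.9  46.4 162.6]
(258, 201) [560.9  46.3 167. ]
(258, 206) [563.9  46.1 168.2]
(258, 211) [566.   46.  171.7]
(258, 216) [569.2  45.7 171.9]
(258, 221) [572.5  45.5 172. ]
(258, 226) [577.4  45.2 168.4]
head [[502.7 -71.9 187.4]
 [498.5 -77.6 183.5]
 [506.4 -68.1 189.2]
 [515.  -78.7 197.4]
 [494.3 -63.1 179.3]]
hood [[567.5 -94.8 155.5]
 [569.6 -61.4 156.1]
 [578.2 -93.4 156.3]
 [580.1 -61.5 157.2]
 [591.7 -64.2 143.1]]
```

View pics/w6.png

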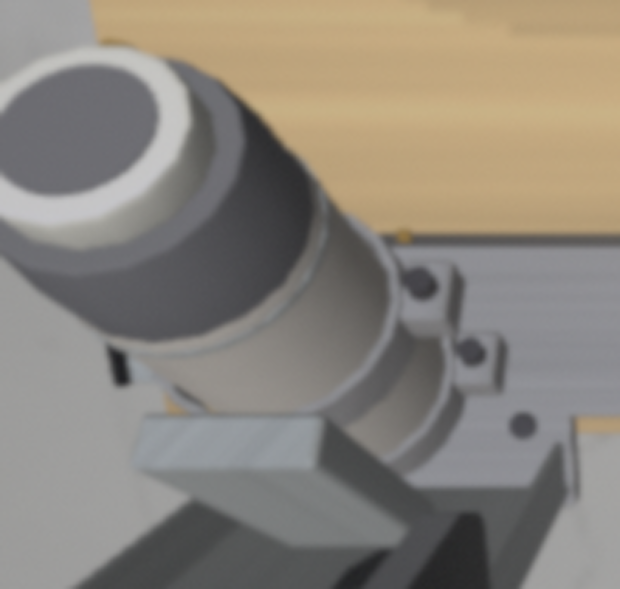

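Emit:
send_rows(
  increments=[
    {"jaw":1,"translation":[3,0,-25],"yaw":0},
    {"jaw":1,"translation":[3,0,-50],"yaw":0},
    {"jaw":1,"translation":[3,0,-75],"yaw":0},
    {"jaw":1,"translation":[3,0,-96],"yaw":0},
    {"jaw":1,"translation":[3,0,-96],"yaw":0},
    {"jaw":-1,"translation":[3,0,-96],"yaw":0},
    {"jaw":-1,"translation":[3,0,-96],"yaw":0},
    {"jaw":-1,"translation":[3,0,-96],"yaw":0},
    {"jaw":-1,"translation":[3,0,-96],"yaw":0},
    {"jaw":-1,"translation":[3,0,-96],"yaw":0},
    {"jaw":-1,"translation":[3,0,-96],"yaw":0},
  ],
)

```text
time_s: 5.45
position: [567.9, 45.7, 103.4]
ee_rot: [0.73, 0.684, 0.001, 0.001]
contact_force: [-0.3, 1.1, 5.7]
opening: 35.7
```

Run:
```python
from h import *
p,d=env.grab_frame('wrist');cv2.imwrite(f'pics/w7.png',p)
o=env.get_obs();print(o['position'],o['contact_force'],o['torque'],o['opening'])
```

```text
[567.92513602  45.72541092 103.36504459] [-1.96019103 -0.90785234  5.80081654] [ 0.04533501  0.14763852 -0.00662271] 35.633595426674304
```

View pics/w7.png

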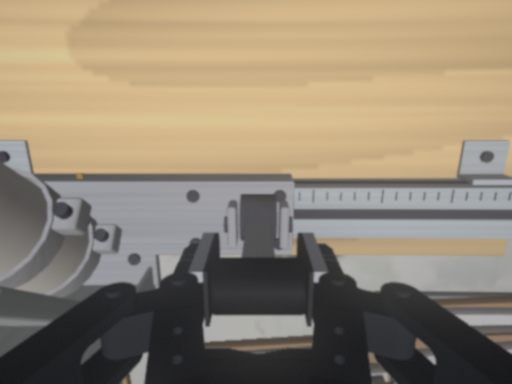

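Emit:
send_rows(
  increments=[
    {"jaw":-1,"translation":[0.3,5,0],"yaw":0},
    {"jaw":-1,"translation":[1,15,0],"yaw":0},
    {"jaw":-1,"translation":[2,30,0],"yaw":0},
    {"jaw":-1,"translation":[3,45,0],"yaw":0},
    {"jaw":-1,"translation":[4,60,0],"yaw":0},
    {"jaw":-1,"translation":[5,75,0],"yaw":0},
    {"jaw":-1,"translation":[6,90,0],"yaw":0},
    {"jaw":-1,"translation":[7,105,0],"yaw":0},
    {"jaw":-1,"translation":[7.5,114,0],"yaw":0},
    {"jaw":-1,"translation":[7.8,118.4,0],"yaw":0},
    {"jaw":-1,"translation":[7.8,118.4,0],"yaw":0},
    {"jaw":-1,"translation":[7.8,118.4,0],"yaw":0},
  ],
)

```text
time_s: 6.7
position: [575.6, 164.9, 103.4]
ee_rot: [0.729, 0.684, 0.001, 0.0]
contact_force: [-1.2, 2.9, 6.2]
opening: 35.6
```

Run:
```python
from h import *
np.set_printoptions(precision=1,suppress=True)
for n in ['top','wrist','side']:
    o=env.get_obs();p,d=env.grab_frame(n);cv2.imwrite(f'pics/{n}8.png',p)
    np.savez(f'{n}8.npz',p=p,d=d,pos=o['position'],rot=o['ee_rot'])
print(o['position'],o['contact_force'],o['torque'],o['opening'])
t=np.load('top8.npz')['p'];cv2.imwrite('pics/top8c.png',cv2.resize(t[85:335,135:350],None,fx=2.4,fy=2.4,interpolation=cv2.INTER_CUBIC))
```

```text
[575.6 164.8 103.4] [-2.1  1.9  6.5] [ 0.5  0.2 -0. ] 34.99122756989796
```

View pics/top8c.png

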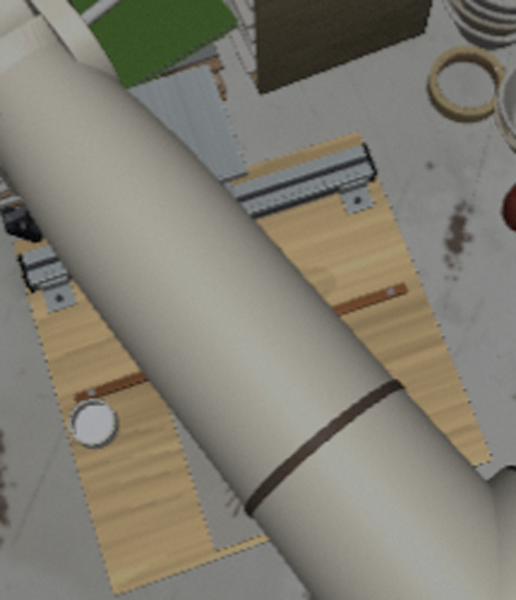

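View pics/wrist8.png

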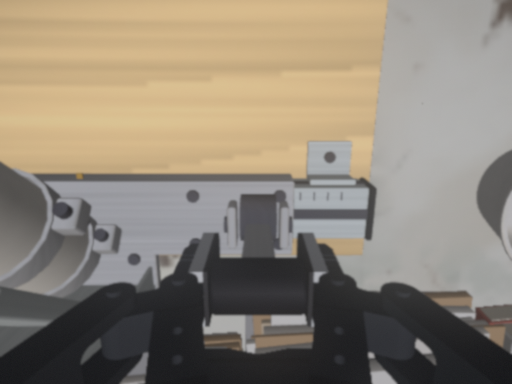

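Run:
```python
from h import *
np.set_printoptions(precision=1,suppress=True)
w=np.load('wrist8.npz');o=dict(position=w['pos'],ee_rot=w['rot']);c=cal('wrist',o)
th=-0.0657;uy=np.array([-np.sin(th),np.cos(th)])
ce=onplane(c,[(292.5,180),(292.5,250)],53);print(ce,ce[:,:2]@uy)
re=onplane(c,[(368,185),(366,232)],42);print(re,re[:,:2]@uy)
cv2.imwrite('pics/w8b.png',cv2.resize(w['p'][130:300,180:390],None,fx=3.5,fy=3.5,interpolation=cv2.INTER_CUBIC))
w=np.load('side8.npz');cv2.imwrite('pics/s8.png',cv2.resize(w['p'][90:310,145:385],None,fx=2.6,fy=2.6,interpolation=cv2.INTER_CUBIC))
```

```text
[[565.4 189.8  53. ]
 [618.2 187.9  53. ]] [226.5 228. ]
[[575.7 244.9  42. ]
 [612.4 244.3  42. ]] [282.2 284. ]
```

View pics/w8b.png

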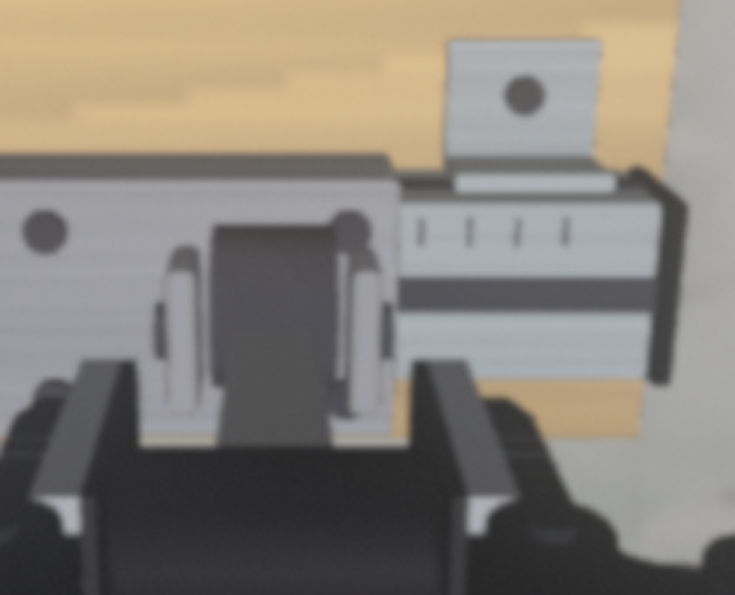

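View pics/s8.png

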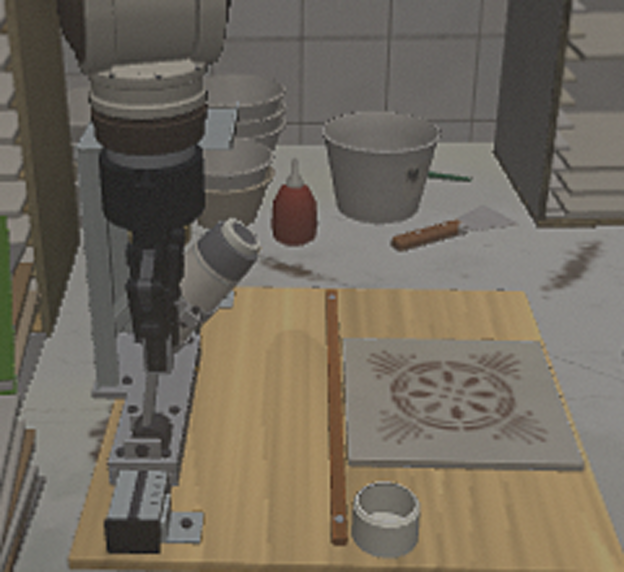

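Emit:
send_rows(
  increments=[
    {"jaw":-1,"translation":[0,-1,0],"yaw":0},
    {"jaw":-1,"translation":[0,-0.7,0],"yaw":0},
    {"jaw":-1,"translation":[-9.7,-0.1,-2.1],"yaw":0},
    {"jaw":-1,"translation":[-19.2,0.6,-5.3],"yaw":0},
    {"jaw":-1,"translation":[-28.2,1.2,-9.3],"yaw":0},
    {"jaw":-1,"translation":[-37,1.7,-14.3],"yaw":0},
    {"jaw":-1,"translation":[-45,2.3,-20.1],"yaw":0},
    {"jaw":-1,"translation":[-52.5,2.8,-26.7],"yaw":0},
    {"jaw":-1,"translation":[-52.5,2.8,-26.7],"yaw":0},
  ],
)

```text
time_s: 7.75
position: [523.3, 167.1, 76.2]
ee_rot: [0.73, 0.684, 0.001, 0.001]
contact_force: [3.0, 0.4, 4.3]
opening: 35.3
```

Run:
```python
from h import *
np.set_printoptions(precision=1,suppress=True)
for n in ['wrist','side']:
    o=env.get_obs();p,d=env.grab_frame(n);cv2.imwrite(f'pics/{n}9.png',p)
    np.savez(f'{n}9.npz',p=p,d=d,pos=o['position'],rot=o['ee_rot'])
print(o['position'],o['contact_force'],o['torque'],o['opening'])
th=-.0657;print(np.array([-np.sin(th),np.cos(th)])@o['position'][:2])
```

```text
[523.4 167.1  76.4] [1.7 0.3 3.7] [ 0.2 -0.8  0. ] 35.49831978160404
201.0762037308389
```

View pics/wrist9.png

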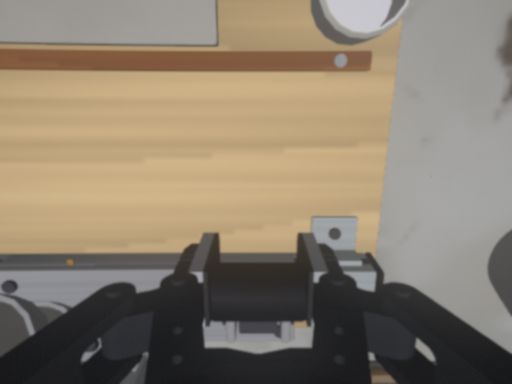

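View pics/side9.png

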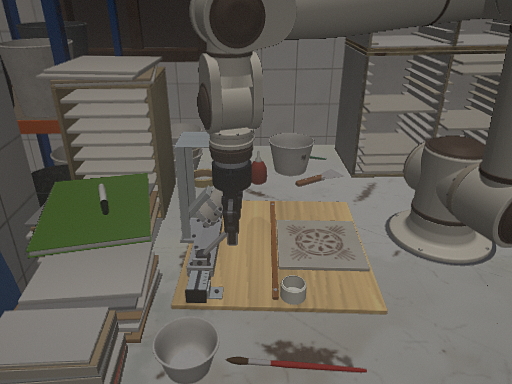

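Emit:
send_rows(
  increments=[
    {"jaw":-1,"translation":[-6.8,0.4,-7.3],"yaw":0},
    {"jaw":-1,"translation":[-12.9,0.8,-15.3],"yaw":0},
    {"jaw":-1,"translation":[-18.1,1.2,-23.8],"yaw":0},
    {"jaw":-1,"translation":[-22.5,1.5,-32.8],"yaw":0},
    {"jaw":-1,"translation":[-25.9,1.7,-42.2],"yaw":0},
    {"jaw":-1,"translation":[-28.4,1.9,-51.9],"yaw":0},
    {"jaw":-1,"translation":[-29.9,2,-61.7],"yaw":0},
    {"jaw":-1,"translation":[-30.4,2,-69.7],"yaw":0},
    {"jaw":-1,"translation":[-30.4,2,-74],"yaw":0},
    {"jaw":-1,"translation":[-30.4,2,-76],"yaw":0},
    {"jaw":-1,"translation":[-30.4,2,-76],"yaw":0},
  ],
)

```text
time_s: 8.95
position: [494.9, 169.2, 1.8]
ee_rot: [0.73, 0.684, 0.002, 0.001]
contact_force: [3.2, 0.4, 14.5]
opening: 35.2
```

Run:
```python
from h import *
np.set_printoptions(precision=1,suppress=True)
for n in ['wrist','side']:
    o=env.get_obs();p,d=env.grab_frame(n);cv2.imwrite(f'pics/{n}10.png',p)
    np.savez(f'{n}10.npz',p=p,d=d,pos=o['position'],rot=o['ee_rot'])
print(o['position'],o['contact_force'],o['torque'],o['opening'])
th=-.0657;print(np.array([-np.sin(th),np.cos(th)])@o['position'][:2])
cv2.imwrite('pics/side10c.png',cv2.resize(p[120:310,165:325],None,fx=3,fy=3,interpolation=cv2.INTER_CUBIC))
```

```text
[494.9 169.2   1.8] [ 3.8 -0.2 13.6] [-0.3 -1.1 -0.1] 35.51971566238006
201.29121864497696
```

View pics/wrist10.png

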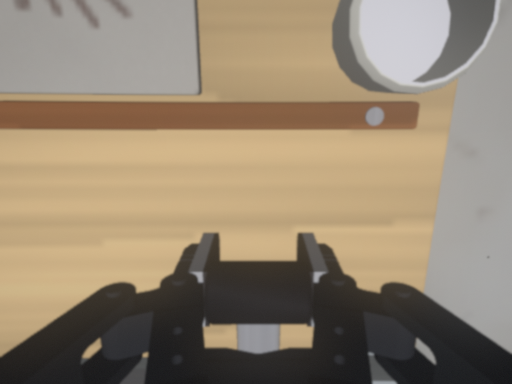

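View pics/side10c.png

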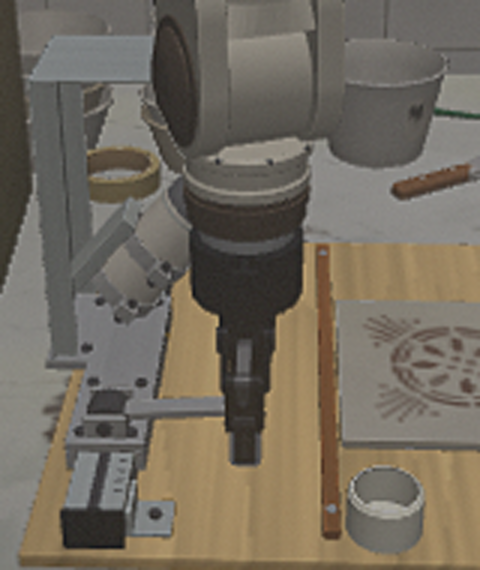

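Emit:
send_rows(
  increments=[
    {"jaw":-1,"translation":[0,0,-3],"yaw":0},
    {"jaw":-1,"translation":[0,0,-6],"yaw":0},
    {"jaw":-1,"translation":[0,0,-6],"yaw":0},
    {"jaw":-1,"translation":[0,0,-6],"yaw":0},
  ],
)

```text
time_s: 9.45
position: [495.3, 169.3, -4.5]
ee_rot: [0.73, 0.684, 0.003, 0.002]
contact_force: [7.6, -0.1, 9.4]
opening: 35.4
```

Run:
```python
from h import *
np.set_printoptions(precision=1,suppress=True)
for n in ['wrist','side']:
    o=env.get_obs();p,d=env.grab_frame(n);cv2.imwrite(f'pics/{n}11.png',p)
    np.savez(f'{n}11.npz',p=p,d=d,pos=o['position'],rot=o['ee_rot'])
    if n=='wrist':
        c=cal('wrist',o);px=[(258,r) for r in range(256,350,4)]
        for a,b in zip(px,depthpts(c,px,d)):print(a,b)
print(o['position'],o['contact_force'],o['torque'],o['opening'])
cv2.imwrite('pics/side11c.png',cv2.resize(p[120:310,165:325],None,fx=3,fy=3,interpolation=cv2.INTER_CUBIC))
```

```text
(258, 256) [506.5 169.   11.4]
(258, 260) [483.7 170.4  57.5]
(258, 264) [482.2 170.5  63.1]
(258, 268) [482.3 170.5  65.6]
(258, 272) [483.1 170.4  66.8]
(258, 276) [483.5 170.4  68.8]
(258, 280) [484.  170.4  70.3]
(258, 284) [485.7 170.2  70. ]
(258, 288) [486.  170.2  71.9]
(258, 292) [486.5 170.2  73.4]
(258, 296) [488.5 170.1  72.7]
(258, 300) [490.1 169.9  72.6]
(258, 304) [490.9 169.9  73.6]
(258, 308) [491.9 169.8  74.2]
(258, 312) [493.8 169.7  73.7]
(258, 316) [495.  169.6  74.2]
(258, 320) [497.6 169.5  72.8]
(258, 324) [504.3 169.   66.3]
(258, 328) [505.9 168.9  66.4]
(258, 332) [507.6 168.8  66.4]
(258, 336) [509.2 168.7  66.5]
(258, 340) [511.  168.6  66.4]
(258, 344) [512.9 168.5  66.2]
(258, 348) [513.5 168.4  67.5]
[495.4 169.3  -4.5] [8.  0.2 9.8] [-0.1 -1.8 -0. ] 35.10309219701786
```

View pics/wrist11.png

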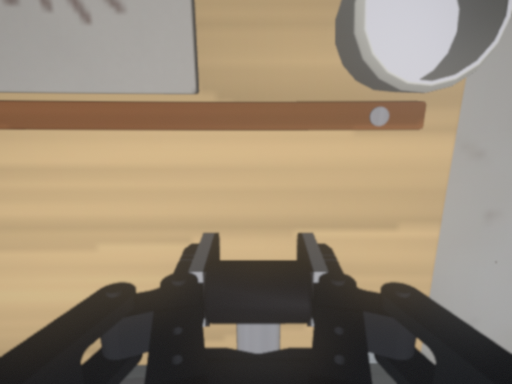

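View pics/side11c.png

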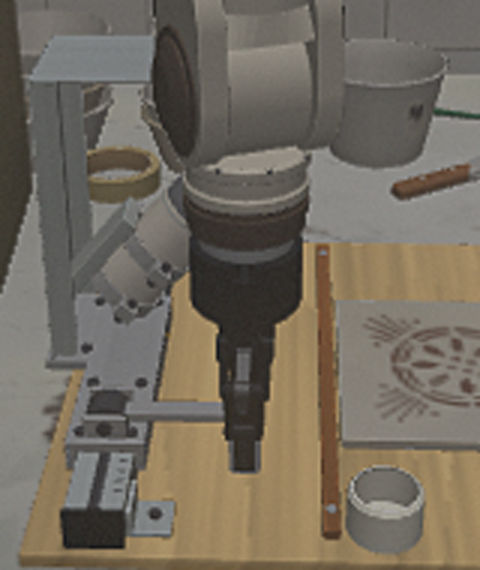

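Emit:
send_rows(
  increments=[
    {"jaw":1,"translation":[0,0,0],"yaw":0},
    {"jaw":1,"translation":[0,0,0],"yaw":0},
    {"jaw":1,"translation":[0,0,0],"yaw":0},
    {"jaw":1,"translation":[0,0,0],"yaw":0},
    {"jaw":1,"translation":[0,0,0],"yaw":0},
    {"jaw":1,"translation":[0,0,30],"yaw":0},
    {"jaw":1,"translation":[0,0,70],"yaw":0},
    {"jaw":1,"translation":[-10,0,110],"yaw":0},
    {"jaw":1,"translation":[-30,-10,150],"yaw":0},
    {"jaw":1,"translation":[-50,-30,190],"yaw":0},
    {"jaw":1,"translation":[-70,-60,230],"yaw":0},
    {"jaw":1,"translation":[-80,-85,260],"yaw":0},
  ],
)

```text
time_s: 10.75
position: [410.8, 83.2, 255.5]
ee_rot: [0.729, 0.684, 0.001, 0.0]
contact_force: [0.9, 0.1, 0.4]
opening: 85.5
```

Run:
```python
from h import *
np.set_printoptions(precision=1,suppress=True)
for n in ['wrist','side']:
    o=env.get_obs();p,d=env.grab_frame(n);cv2.imwrite(f'pics/{n}12.png',p)
    np.savez(f'{n}12.npz',p=p,d=d,pos=o['position'],rot=o['ee_rot'])
print(o['position'],o['contact_force'],o['torque'],o['opening'])
cv2.imwrite('pics/side12c.png',cv2.resize(p[120:310,165:385],None,fx=3,fy=3,interpolation=cv2.INTER_CUBIC))
```

```text
[410.6  80.7 260.8] [-1.3 -1.   4.6] [-0.1  0.1 -0. ] 85.95542118117434
```

View pics/wrist12.png

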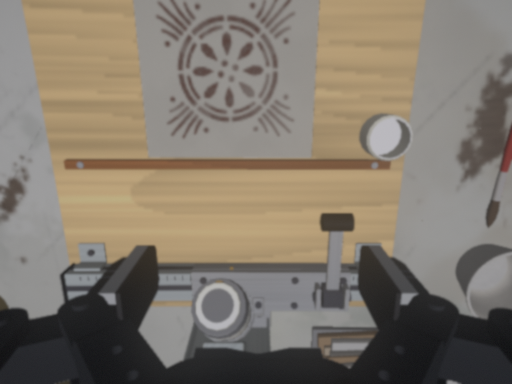

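View pics/side12c.png

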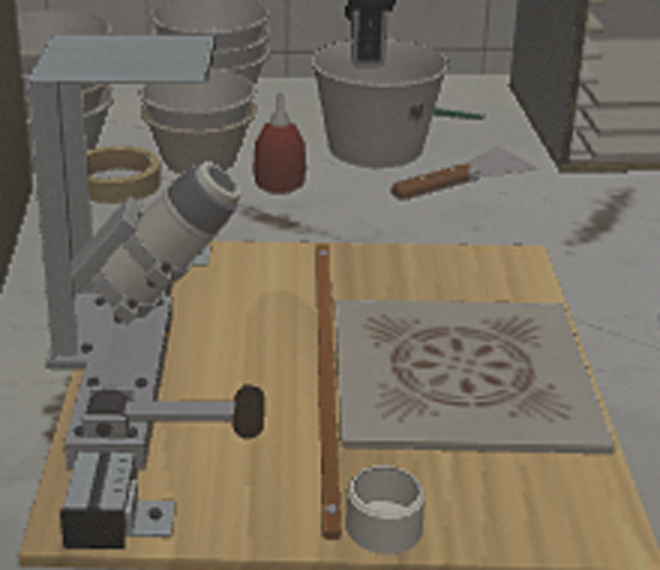

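Lever lies level. Now measure head, tile middle, carriage end, and hood from this single wrist image.

Run:
```python
from h import *
np.set_printoptions(precision=1,suppress=True)
w=np.load('wrist12.npz');o=dict(position=w['pos'],ee_rot=w['rot']);c=cal('wrist',o);d=w['d'];p=w['p']
th=-.0657;uy=np.array([-np.sin(th),np.cos(th)]);ux=np.array([np.cos(th),np.sin(th)])
def b(n,P):
    P=np.atleast_2d(P)
    for q in P: print(n,q,'bx %.1f by %.1f'%(ux@q[:2],uy@q[:2]))
b('head',depthpts(c,[(220,305),(212,298),(228,312),(220,288),(220,295),(220,318),(220,326)],d))
b('knob',depthpts(c,[(337,222)],d))
b('tile edge',onplane(c,[(147.5,158),(312.5,158)],21))
b('motif',onplane(c,[(228.5,69.5)],21))
b('carr left',onplane(c,[(357,270)],53)); b('carr right',onplane(c,[(192,270)],53))
h=np.load('side12.npz');cs=cal('side')
g=lambda L:np.array(L,float)/3+[165,110+10]
b('hood',depthpts(cs,g([(205,50),(209,72),(45,70),(195,60)]),h['d']))
cv2.imwrite('pics/w12a.png',cv2.resize(p[245:384,160:390],None,fx=3.4,fy=3.4,interpolation=cv2.INTER_CUBIC))
cv2.imwrite('pics/w12b.png',cv2.resize(p[0:175,120:340],None,fx=3.4,fy=3.4,interpolation=cv2.INTER_CUBIC))
```

```text
head [508.9  45.9 186.7] bx 504.8 by 79.2
head [504.8  39.1 182.3] bx 501.1 by 72.1
head [514.1  52.3 189.3] bx 509.6 by 85.9
head [498.8  45.8 177.5] bx 494.7 by 78.5
head [502.9  45.9 181.6] bx 498.8 by 78.8
head [516.8  45.8 192.8] bx 512.6 by 79.6
head [521.7  45.7 196.3] bx 517.6 by 79.9
knob [488.7 168.   73.7] bx 476.6 by 199.7
tile edge [411.7 -51.5  21. ] bx 414.2 by -24.4
tile edge [424.6 149.8  21. ] bx 413.8 by 177.4
motif [316.3  56.3  21. ] bx 312.0 by 76.9
carr left [563.  197.3  53. ] bx 548.8 by 233.8
carr right [550.   -7.4  53. ] bx 549.3 by 28.7
hood [518.5  27.3 280.2] bx 515.6 by 61.3
hood [515.5  86.2 285.1] bx 508.7 by 119.9
hood [630.7  65.6 280.5] bx 625.0 by 106.9
hood [525.6  52.6 281.7] bx 521.0 by 87.0
```

View pics/w12a.png

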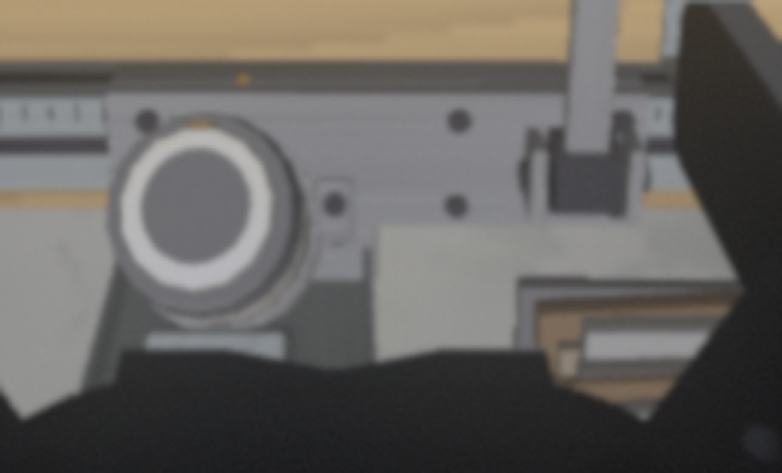

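View pics/w12b.png

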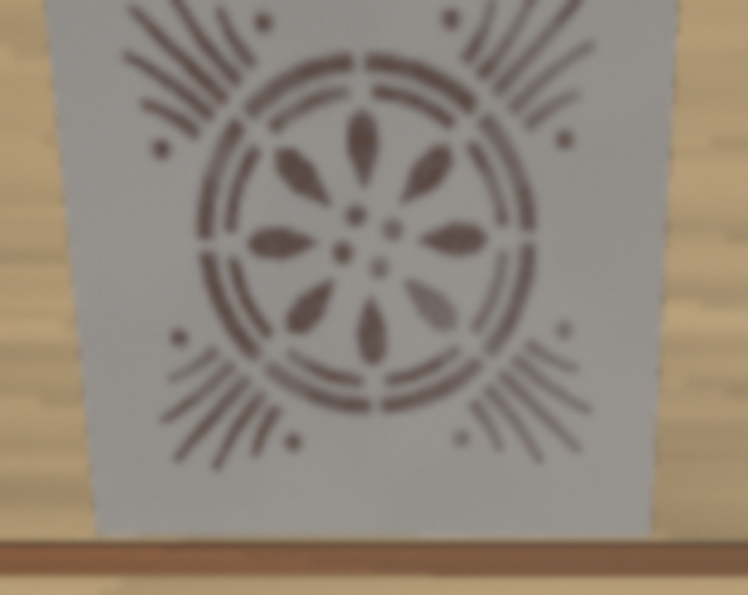

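Emit:
send_rows(
  increments=[
    {"jaw":1,"translation":[-8,-10,15],"yaw":0},
    {"jaw":1,"translation":[-16,-20,30],"yaw":0},
    {"jaw":1,"translation":[-20,-25,40],"yaw":0},
    {"jaw":1,"translation":[-20,-25,40],"yaw":0},
    {"jaw":1,"translation":[-20,-25,40],"yaw":0},
    {"jaw":1,"translation":[-20,-25,40],"yaw":0},
  ],
)

```text
time_s: 11.45
position: [392.3, 59.1, 292.3]
ee_rot: [0.73, 0.684, -0.001, -0.0]
contact_force: [-0.3, -0.5, -0.2]
opening: 85.7
```

Run:
```python
from h import *
np.set_printoptions(precision=1,suppress=True)
n='wrist'
o=env.get_obs();p,d=env.grab_frame(n);cv2.imwrite(f'pics/{n}13.png',p)
np.savez(f'{n}13.npz',p=p,d=d,pos=o['position'],rot=o['ee_rot'])
print(o['position'],o['contact_force'],o['joint_velocities'].round(3))
cv2.imwrite('pics/w13a.png',cv2.resize(p[205:340,130:390],None,fx=3,fy=3,interpolation=cv2.INTER_CUBIC))
cv2.imwrite('pics/w13b.png',cv2.resize(p[0:180,120:390],None,fx=2.9,fy=2.9,interpolation=cv2.INTER_CUBIC))
```

```text
[392.3  59.1 292.3] [-0.3 -0.5 -0.2] [ 0. -0. -0.  0.  0. -0.]
```

View pics/w13a.png

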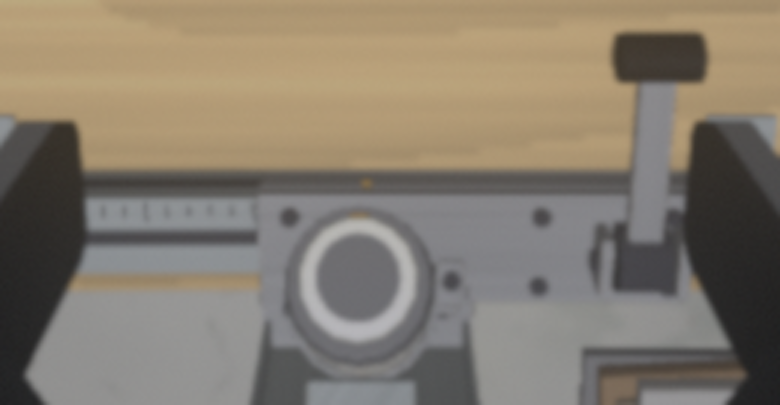

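View pics/w13b.png

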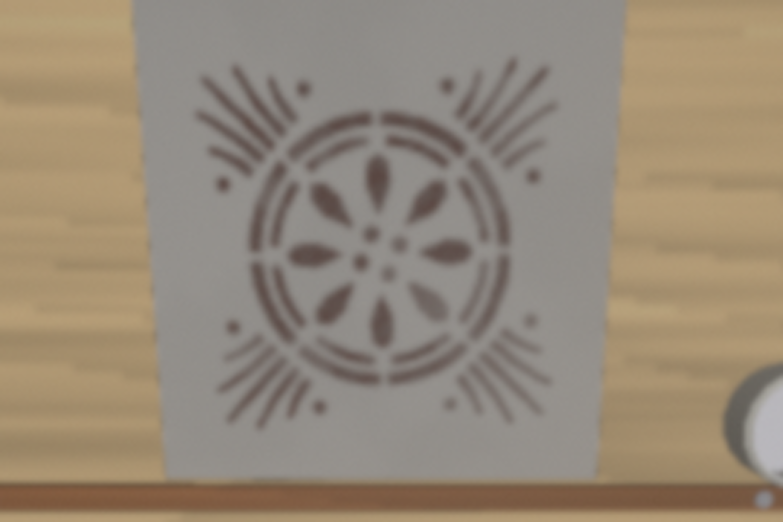

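Run:
```python
from h import *
np.set_printoptions(precision=1,suppress=True)
w=np.load('wrist13.npz');o=dict(position=w['pos'],ee_rot=w['rot']);c=cal('wrist',o);d=w['d'];p=w['p']
th=-.0657;uy=np.array([-np.sin(th),np.cos(th)]);ux=np.array([np.cos(th),np.sin(th)])
def b(n,P):
    for q in np.atleast_2d(P): print(n,q,'bx %.1f by %.1f'%(ux@q[:2],uy@q[:2]))
b('head',depthpts(c,[(249.3,298),(249.3,290),(249.3,305)],d));b('head@186',onplane(c,[(249.5,298)],186))
b('knob',depthpts(c,[(350,224)],d));b('knob',onplane(c,[(350,224)],73))
b('tile',onplane(c,[(176.9,165),(325.9,165)],21));b('motif',onplane(c,[(120+380/2.9,252/2.9)],21))
b('cr',onplane(c,[(216,269.5)],53));b('dot',onplane(c,[(252,266)],50))
b('batten',onplane(c,[(76,170)],20))
```

```text
head [509.7  43.7 186.9] bx 505.7 by 77.1
head [504.   44.  182.4] bx 500.0 by 77.0
head [514.4  43.5 190.9] bx 510.5 by 77.1
head@186 [510.3  43.8 186. ] bx 506.3 by 77.2
knob [488.7 168.1  73.5] bx 476.7 by 199.8
knob [489.  168.2  73. ] bx 476.9 by 199.9
tile [410.8 -50.7  21. ] bx 413.3 by -23.6
tile [423.8 148.9  21. ] bx 413.1 by 176.4
motif [317.2  55.7  21. ] bx 312.9 by 76.4
cr [552.6  -8.3  53. ] bx 551.9 by 28.0
dot [552.2  41.   50. ] bx 548.3 by 77.1
batten [ 409.3 -186.    20. ] bx 420.7 by -158.8
```

Emit:
send_rows(
  increments=[
    {"jaw":1,"translation":[0,0,0],"yaw":0.14},
    {"jaw":1,"translation":[0,0,0],"yaw":0.28},
    {"jaw":1,"translation":[0,0,0],"yaw":0.42},
    {"jaw":1,"translation":[0,0,0],"yaw":0.56},
    {"jaw":1,"translation":[0,0,0],"yaw":0.7},
    {"jaw":1,"translation":[0,0,-10],"yaw":0.84},
    {"jaw":1,"translation":[3,-2,-20],"yaw":0.98},
    {"jaw":1,"translation":[6,-4,-35],"yaw":1.12},
    {"jaw":1,"translation":[9,-6,-50],"yaw":1.26},
    {"jaw":1,"translation":[11,-8,-65],"yaw":1.4},
    {"jaw":1,"translation":[13,-9,-75],"yaw":1.54},
    {"jaw":1,"translation":[13,-9,-83],"yaw":1.57},
  ],
)

```text
time_s: 12.7
position: [405.1, 49.9, 208.7]
ee_rot: [0.03, 1.0, -0.0, -0.001]
contact_force: [-0.3, 0.3, 0.7]
opening: 85.1
```

Run:
```python
from h import *
np.set_printoptions(precision=1,suppress=True)
for n in ['wrist','side']:
    o=env.get_obs();p,d=env.grab_frame(n);cv2.imwrite(f'pics/{n}14.png',p)
    np.savez(f'{n}14.npz',p=p,d=d,pos=o['position'],rot=o['ee_rot'])
print(o['position'],o['contact_force'],o['ee_rot'],o['qpos'])
cv2.imwrite('pics/side14c.png',cv2.resize(p[80:310,165:385],None,fx=2.6,fy=2.6,interpolation=cv2.INTER_CUBIC))
```

```text
[404.7  49.9 207.8] [ 0.6 -0.3 -0.8] [ 0.  1. -0. -0.] [ 0.1 -0.2 -0.1  1.7  0.  -1.4]
```

View pics/wrist14.png

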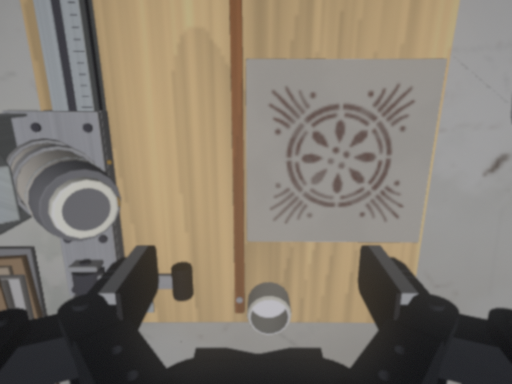

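View pics/side14c.png

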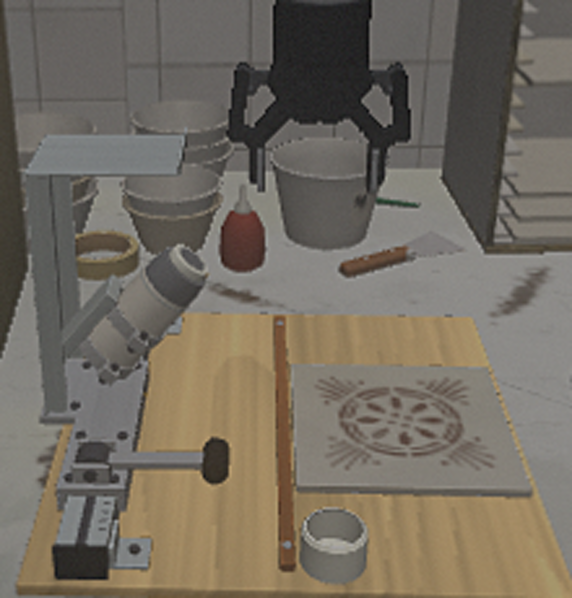

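Emit:
send_rows(
  increments=[
    {"jaw":1,"translation":[8,-0.3,-14],"yaw":0},
    {"jaw":1,"translation":[16,-0.6,-28],"yaw":0},
    {"jaw":1,"translation":[24,-1,-42],"yaw":0},
    {"jaw":1,"translation":[31,-1.3,-54],"yaw":0},
    {"jaw":1,"translation":[31,-1.3,-54],"yaw":0},
    {"jaw":1,"translation":[31,-1.3,-54],"yaw":0},
  ],
)

```text
time_s: 13.4
position: [436.0, 48.4, 156.0]
ee_rot: [0.033, 0.999, -0.0, -0.001]
contact_force: [-0.6, 0.5, 0.7]
opening: 85.5
```

Run:
```python
from h import *
np.set_printoptions(precision=2,suppress=True)
for n in ['wrist','side']:
    o=env.get_obs();p,d=env.grab_frame(n);cv2.imwrite(f'pics/{n}15.png',p)
    np.savez(f'{n}15.npz',p=p,d=d,pos=o['position'],rot=o['ee_rot'])
print(o['position'],o['contact_force'],o['ee_rot'],o['qpos'])
cv2.imwrite('pics/side15c.png',cv2.resize(p[80:280,165:315],None,fx=3,fy=3,interpolation=cv2.INTER_CUBIC))
cv2.imwrite('pics/w15c.png',cv2.resize(np.load('wrist15.npz')['p'][130:384,0:256],None,fx=2.3,fy=2.3,interpolation=cv2.INTER_CUBIC))
cs=cal('side')
px=np.array([(95,y) for y in range(100,240,12)])
```

```text
[436.17  48.48 156.54] [-0.3   0.4  -0.02] [ 0.03  1.    0.   -0.  ] [ 0.11 -0.19 -0.17  1.59  0.   -1.39]
```

View pics/side15c.png

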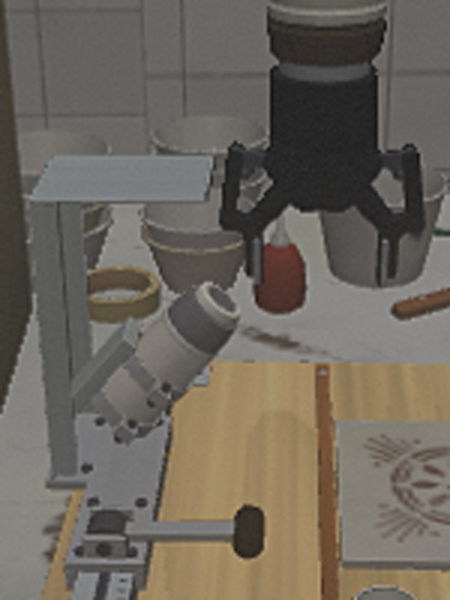

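View pics/w15c.png

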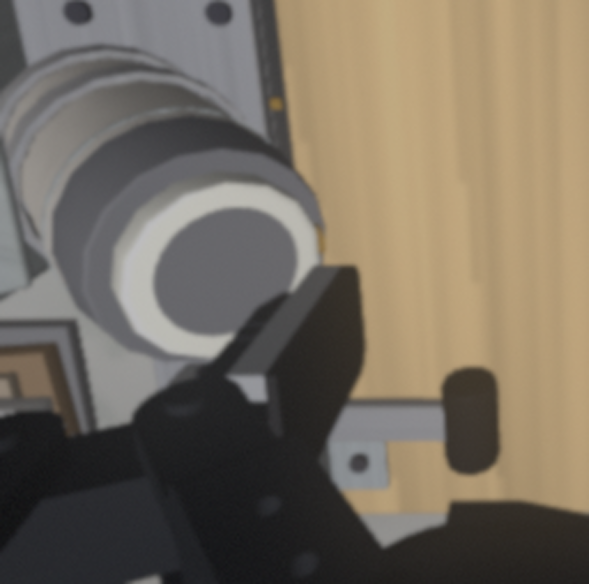

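Run:
```python
from h import *
np.set_printoptions(precision=1,suppress=True)
w=np.load('side15.npz');d=w['d'];c=cal('side')
th=-.0657;uy=np.array([-np.sin(th),np.cos(th)]);ux=np.array([np.cos(th),np.sin(th)])
g=lambda L:np.array(L,float)/3+[165,80]
for n,q in dict(tipbot=(255,278),tipout=(250,265),knout=(225,190),kntop=(232,150),kn2=(228,175),knlow=(226,222),kin=(245,225),pad=(262,240),body=(278,120),bodylow=(300,195),hoodmid=(205,178),hoodnear=(204,194),hoodfar=(206,162),head=(224,298),headnear=(237,316),headfar=(208,285)).items():
    P=depthpts(c,g([q]),d)[0];print(n,P,'bx %.1f by %.1f'%(ux@P[:2],uy@P[:2]))
```

```text
tipbot [483.1  60.8 207.8] bx 478.1 by 92.4
tipout [486.6  54.6 215.6] bx 481.9 by 86.4
knout [504.3  57.2 275.6] bx 499.4 by 90.2
kntop [499.   54.1 304.3] bx 494.3 by 86.7
kn2 [502.   59.3 287.6] bx 497.1 by 92.1
knlow [503.9  57.2 251. ] bx 499.0 by 90.2
kin [490.1  55.  247.6] bx 485.4 by 87.0
pad [477.8  55.2 235.7] bx 473.1 by 86.4
body [467.2  65.2 329.2] bx 461.9 by 95.7
bodylow [450.9  61.1 272.5] bx 445.9 by 90.6
hoodmid [518.5  48.4 281.6] bx 514.2 by 82.3
hoodnear [518.9  93.8 286.6] bx 511.6 by 127.7
hoodfar [517.8  15.2 282.1] bx 515.7 by 49.1
head [506.   43.9 183.9] bx 502.1 by 77.1
headnear [496.5  52.8 172.9] bx 491.9 by 85.3
headfar [518.   41.  193.5] bx 514.1 by 74.9
```

Emit:
send_rows(
  increments=[
    {"jaw":1,"translation":[-5.7,0.4,-4.8],"yaw":0},
    {"jaw":1,"translation":[0,0,-11.3],"yaw":0},
    {"jaw":1,"translation":[4.5,-0.3,-17],"yaw":0},
    {"jaw":1,"translation":[8.4,-0.5,-21.6],"yaw":0},
    {"jaw":1,"translation":[8.4,-0.5,-21.6],"yaw":0},
    {"jaw":1,"translation":[8.4,-0.5,-21.6],"yaw":0},
  ],
)

```text
time_s: 14.1
position: [444.6, 48.0, 134.5]
ee_rot: [0.033, 0.999, -0.0, -0.0]
contact_force: [0.2, -0.3, -0.2]
opening: 85.7
```

Run:
```python
from h import *
np.set_printoptions(precision=2,suppress=True)
for n in ['wrist','side']:
    o=env.get_obs();p,d=env.grab_frame(n);cv2.imwrite(f'pics/{n}16.png',p)
    np.savez(f'{n}16.npz',p=p,d=d,pos=o['position'],rot=o['ee_rot'])
print(o['position'],o['contact_force'])
cv2.imwrite('pics/side16c.png',cv2.resize(p[120:220,190:290],None,fx=6,fy=6,interpolation=cv2.INTER_CUBIC))
cv2.imwrite('pics/w16c.png',cv2.resize(np.load('wrist16.npz')['p'][130:384,0:256],None,fx=2.3,fy=2.3,interpolation=cv2.INTER_CUBIC))
```

```text
[444.61  47.98 134.7 ] [-0.14 -0.43  0.07]
```

View pics/side16c.png

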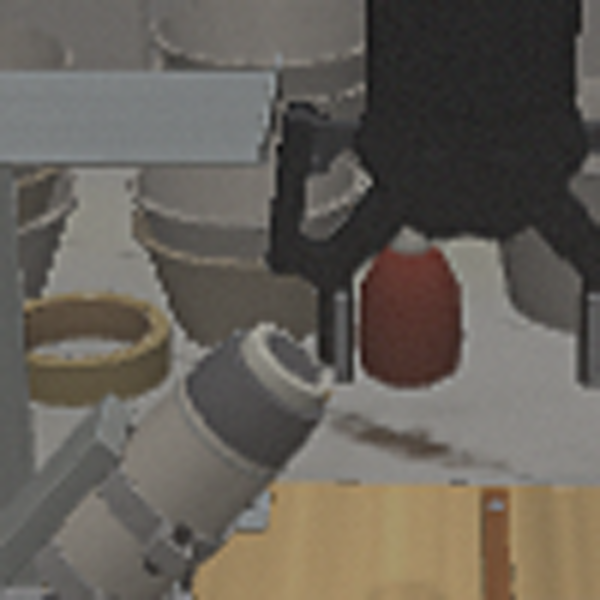

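View pics/w16c.png

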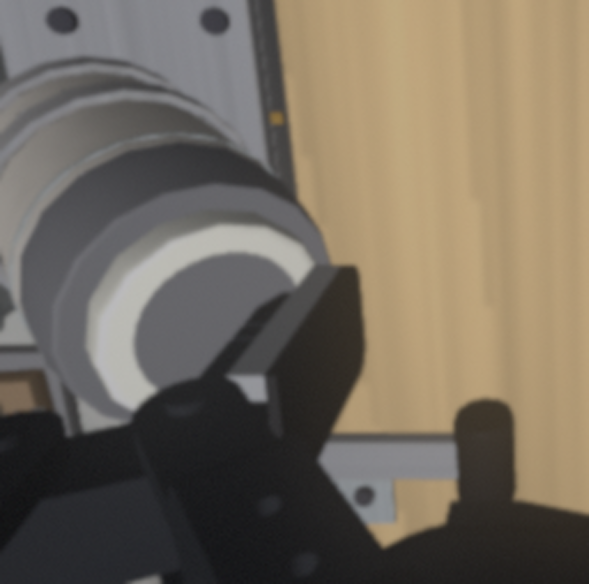

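Emit:
send_rows(
  increments=[
    {"jaw":1,"translation":[1.3,-0.1,-1.5],"yaw":0},
    {"jaw":1,"translation":[2.6,-0.2,-3],"yaw":0},
    {"jaw":1,"translation":[2.6,-0.2,-3],"yaw":0},
  ],
)

```text
time_s: 14.5
position: [447.3, 47.8, 131.5]
ee_rot: [0.033, 0.999, -0.0, -0.0]
contact_force: [1.1, 0.5, 0.1]
opening: 85.3
```

Emit:
send_rows(
  increments=[
    {"jaw":1,"translation":[0.6,0,-0.8],"yaw":0},
    {"jaw":1,"translation":[1.3,-0.1,-1.5],"yaw":0},
    {"jaw":1,"translation":[1.3,-0.1,-1.5],"yaw":0},
  ],
)

```text
time_s: 14.8
position: [448.4, 47.7, 130.3]
ee_rot: [0.033, 0.999, 0.0, -0.0]
contact_force: [-2.2, 0.9, 3.0]
opening: 85.4
```

Emit:
send_rows(
  increments=[
    {"jaw":1,"translation":[0.6,0,-0.8],"yaw":0},
    {"jaw":1,"translation":[1.3,-0.1,-1.5],"yaw":0},
    {"jaw":1,"translation":[1.9,-0.1,-2.3],"yaw":0},
    {"jaw":1,"translation":[2.6,-0.2,-3.1],"yaw":0},
    {"jaw":1,"translation":[3.2,-0.2,-3.8],"yaw":0},
    {"jaw":1,"translation":[3.2,-0.2,-3.8],"yaw":0},
  ],
)

```text
time_s: 15.4
position: [451.5, 47.5, 126.5]
ee_rot: [0.033, 0.999, 0.0, -0.0]
contact_force: [-6.0, 0.6, 6.7]
opening: 85.4
```

Emit:
send_rows(
  increments=[
    {"jaw":1,"translation":[0.6,0,-0.8],"yaw":0},
    {"jaw":1,"translation":[1.3,-0.1,-1.5],"yaw":0},
    {"jaw":1,"translation":[1.3,-0.1,-1.5],"yaw":0},
    {"jaw":1,"translation":[1.3,-0.1,-1.5],"yaw":0},
  ],
)

```text
time_s: 15.8
position: [452.6, 47.5, 125.2]
ee_rot: [0.033, 0.999, 0.0, -0.0]
contact_force: [-7.7, 0.3, 6.7]
opening: 85.5
```

Run:
```python
from h import *
np.set_printoptions(precision=2,suppress=True)
for n in ['side','wrist']:
    o=env.get_obs();p,d=env.grab_frame(n);cv2.imwrite(f'pics/{n}17.png',p)
    f=o['contact_force'];print(o['position'],f,-.643*f[0]+.766*f[2])
    if n=='side':cv2.imwrite('pics/side17c.png',cv2.resize(p[120:220,190:290],None,fx=6,fy=6,interpolation=cv2.INTER_CUBIC))
```

```text
[452.63  47.49 125.19] [-7.69  0.31  6.68] 10.058415117422012
[452.65  47.46 125.21] [-6.69  2.02  7.4 ] 9.96805533596129
```

View pics/side17c.png

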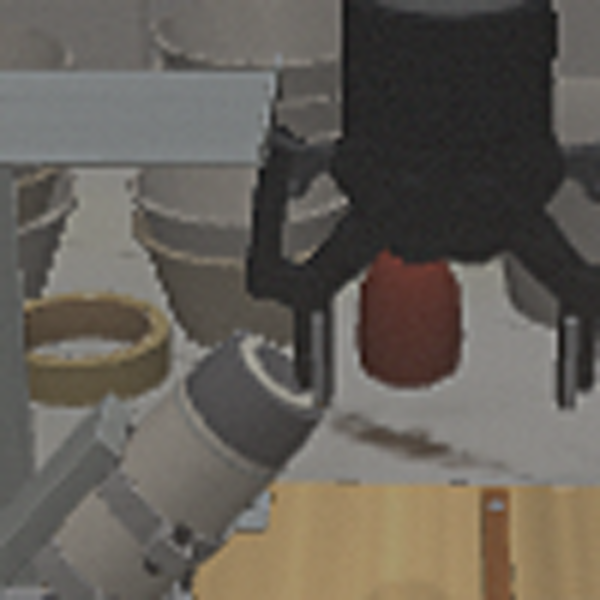

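Emit:
send_rows(
  increments=[
    {"jaw":1,"translation":[0.6,0,-0.8],"yaw":0},
    {"jaw":1,"translation":[1.0,-0.1,-1.2],"yaw":0},
    {"jaw":1,"translation":[1.0,-0.1,-1.2],"yaw":0},
    {"jaw":1,"translation":[1.0,-0.1,-1.2],"yaw":0},
  ],
)

```text
time_s: 16.3
position: [453.5, 47.4, 124.2]
ee_rot: [0.033, 0.999, 0.0, -0.0]
contact_force: [-7.7, 0.5, 8.8]
opening: 85.3
```

Emit:
send_rows(
  increments=[
    {"jaw":1,"translation":[0.6,0,-0.8],"yaw":0},
    {"jaw":1,"translation":[0.6,0,-0.8],"yaw":0},
    {"jaw":1,"translation":[0.6,0,-0.8],"yaw":0},
  ],
)

```text
time_s: 16.6
position: [453.7, 47.4, 123.9]
ee_rot: [0.033, 0.999, 0.0, -0.0]
contact_force: [-13.5, 0.7, 14.1]
opening: 85.4
```

Emit:
send_rows(
  increments=[
    {"jaw":1,"translation":[-3.2,0.2,3.8],"yaw":0},
    {"jaw":1,"translation":[-7,0.4,8.4],"yaw":0},
    {"jaw":1,"translation":[-13,0.8,15.3],"yaw":0},
    {"jaw":1,"translation":[-25,1,30],"yaw":0},
    {"jaw":1,"translation":[-45,1,50],"yaw":0},
    {"jaw":1,"translation":[-60,1,80],"yaw":0},
    {"jaw":1,"translation":[-80,1,120],"yaw":0},
    {"jaw":1,"translation":[-80,1,120],"yaw":0},
    {"jaw":1,"translation":[-80,1,120],"yaw":0},
  ],
)

```text
time_s: 17.5
position: [375.1, 48.4, 243.7]
ee_rot: [0.033, 0.999, 0.0, 0.001]
contact_force: [0.8, 0.2, -0.4]
opening: 85.4
```

Run:
```python
from h import *
np.set_printoptions(precision=2,suppress=True)
for n in ['side','wrist']:
    o=env.get_obs();p,d=env.grab_frame(n);cv2.imwrite(f'pics/{n}18.png',p);np.savez(f'{n}18.npz',p=p,d=d,pos=o['position'],rot=o['ee_rot'])
    print(o['time_s'],o['position'],o['contact_force'])
    if n=='side':cv2.imwrite('pics/side18c.png',cv2.resize(p[110:310,165:385],None,fx=3,fy=3,interpolation=cv2.INTER_CUBIC))
```

```text
17.5 [375.12  48.35 243.67] [ 0.85  0.2  -0.37]
17.55 [374.9   48.3  242.53] [ 0.03 -0.04 -0.29]
```

View pics/side18c.png

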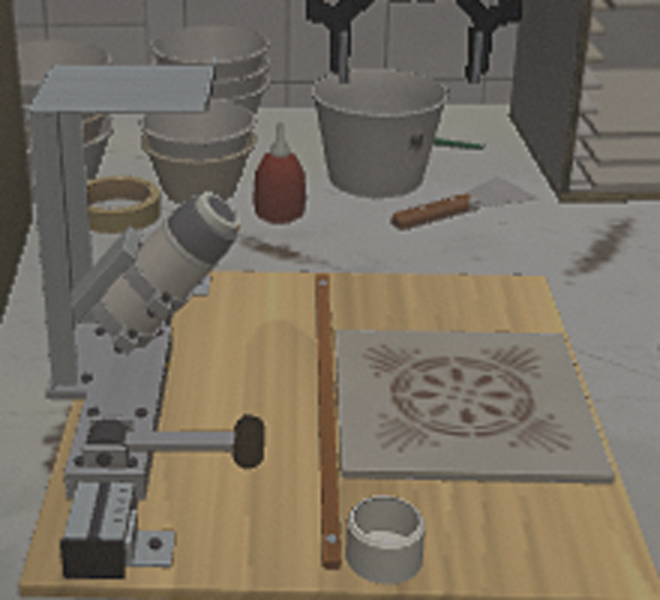

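View pics/wrist18.png

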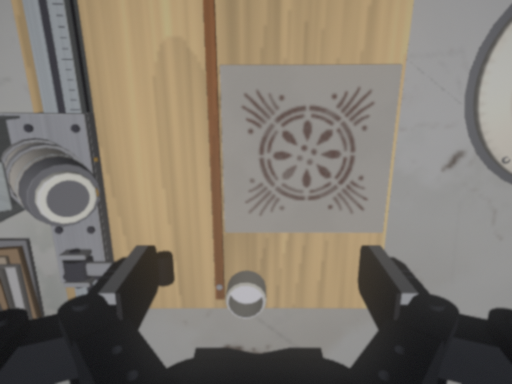

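Run:
```python
from h import *
np.set_printoptions(precision=1,suppress=True)
w=np.load('wrist18.npz');o=dict(position=w['pos'],ee_rot=w['rot']);c=cal('wrist',o)
print(depthpts(c,[(68,200)],w['d']),depthpts(c,[(166,268)],w['d']))
print(env.sign_off())
```

```text
[[509.   44.2 187.1]] [[487.1 165.4  71.7]]
the job is handed in; nothing more can be done
None
```

The can was sprayed in the order asked and the job is handed in at about 17.5 s of the 61 s allowed; `sign_off` gives no verdict.

1. **Carriage:** I gripped the clamp knob and slid the carriage about 118 mm along the rail. The can's axis then measured 77.1 mm and the tile's middle 76.4 mm along the rail, so they agree to about 0.7 mm. Single wrist-camera estimates of the can's place scattered by up to about 2 mm.
2. **Clamp lever:** I swung it over to level. The knob's centre ended at z ≈ 62.7 mm, which puts the joint at about 1.73 rad, past the 1.5 needed. It was still level after I let go and again after the spraying.
3. **Spray head:** I pressed it along the can's axis with the outer edge of one open finger, so the gripper stayed clear of the hood. Contact was felt at about 4 N. The force was 11.7 N near the bottom and 19.5 N on the hard stop, against the 30 N limit. I then backed off along the axis, and the head came back to its earlier height (187.1 mm against 186.9 before).

- **Fingertip offset:** The fingertips lay about 33 mm short of the reported tool point. Because of that my first try at the knob closed above it and rested on its top with about 10 N. I measured the offset, corrected for it, and the second grasp held.
- **Lever start position:** The lever started leaning about 0.17 rad towards the robot, not away from it as the open position is described.

In the last pictures the tile, cap and bottle are where they were, the tape looked undisturbed, and the robot touches nothing.

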